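# Load the bench battery box, hook its lid in and latch it

### The arm

A 7-joint arm with a two-finger parallel gripper is mounted at the origin on the work surface. World frame = base frame: x ahead of the robot, y to its left, z up, the work surface at z = 0. Lengths are in mm, angles in rad, forces in N, time in s.
With the tool pointing down it reaches from about 350 to 900 mm from the base axis. Payload 7.2 kg.
Tool frame: the origin (TCP) lies at the very end of the fingers, on their centre line; the grasp point (between the pads) lies 19 mm behind it; z points along the fingers, y is the direction in which the jaws open and shut (so a half turn about z gives the same grasp; the last joint's range is limited). The gripper opens to 88 mm and grips with 3 to 60 N. Pads are 20 mm wide; open, the fingers measure 115 mm over their backs; the gripper's body (75 mm by 178 mm) begins 61 mm behind the grasp point.
Start: joints at [1.085, 0.411, -0.013, 1.596, 0.006, 1.134, -0.082], TCP at [253.583, -571.248, 222.653] pointing down, gripper open.
Joint ranges: [-2.95, 2.95], [-0.29, 1.99], [-1.47, 1.44], [0.14, 2.54], [-1.03, 4.17], [0.13, 1.85], [-2.86, 2.86]. Speed limits (rad/s): [2.39, 2.39, 3.01, 3.01, 3.14, 3.14, 3.14].

### API

Orientations are given as a unit quaternion [x, y, z, w].
In Python, from workcell import r gives the robot as it stands.
- The arm moves only by the tool arm_command, never from a script. Its argument "series" is a list of rows, each an object with "gripper": the finger opening in m, from 0 to 0.0878; "xyz": the shift along the world's x, y, z in m, a list of three; "rotation": the turn, a rotation vector about the world's x, y, z in degrees, a list of three. In form: [{"gripper": gripper, "xyz": [x, y, z], "rotation": [ax, ay, az]}, ...]. A call has 1 to 12 rows; each row shifts and turns the commanded pose from where the row before left it; what a row does not reach is not made up. A row lasts 1/10 s, in which the tool goes at most 50 mm and 8.59 degrees, less where a joint would pass 70% of its speed; a pose out of reach is approached as far as the arm can. A call with a gripper value outside its range is refused whole. The fingers move at their own pace and stop on an object; "squeeze" is the grip in N (left out, the last holds). Time passes only in rows, so rows that do not move let the fingers close. It gives the time, the measured TCP pose, the force and the opening at its end, in the units of the state.
- r.state(): the state, without advancing time (a new reading comes with each control period).
- r.grab_frame(name): name is "scene" or "top"; returns the picture (400x640x3 uint8, blue, green, red); there is no depth.
- r.get_calibration(name): a dict with "intrinsics" (3x3 intrinsics, pixels), "world_from_camera" (4x4, takes a point from camera to world coordinates). Camera axes: x right, y up, looking along -z (the intrinsics and any distortion apply to the point x, -y, -z); pixel columns grow to the right and rows downward; lengths in mm; the calibration is good to about 2 mm. A picture is of the moment at which its call begins. get_calibration takes no time and is no camera call.
- r.hand_in(): hands the job in, once; it reports no verdict.
The state is a dict: "time_s": time; "qpos": joint angles; "dq": joint speeds; "tau": joint torques, N m; "ee_pos": TCP position; "ee_rot": TCP orientation; "contact_force": force on the tool from outside, world axes, zero at the start; "torque": the same for the moment, N m; "width": opening from 0.0 (shut) to 1.0 (fully open).
Only numpy, scipy, OpenCV 4.12 (cv2) and the standard library are available. Lean on these libraries where they do the work, as an engineer would, in place of code of your own. Each camera call takes 0.05 s, during which the arm holds its last target. There are 200 camera calls.

### The job

Load the bench battery box: lift out the transit block and set it upright on the bench well clear of the box, draw the latch fully back, and lay every battery cell from the mat in the box, one to a bay, filling the bays in a single row from the terminal-block end with no empty bay between. Then fit the lid: hold it tilted, hook its two tabs under the box's lip, and swing it down until it lies flat and square on the rim. Finally slide the latch fully home over the lid's edge, and leave the other things on the bench where they are.

Things in the scene. Friction and masses are not known exactly. Their poses are not given: they have to be found in the camera images.
- box: Fixed grey open box (mm). Origin under its centre; x points away from the robot (turned up to 0.2 rad), y to the robot's left. Inside 124 (x) x 167 (y), floor z = 6, rim z = 40. Floor ribs, 5 high, 3 wide, mark five bays of 62 (x) x 31 (y) along y at 34 pitch. Side walls 8 thick, near and far walls 10. The lip is on the near side, the latch on the far side, the terminal block at the +y end.
- lip (a point): Middle of the lower inner edge of the box's lip (box x = -60, y = 0, z = 51 mm). The lip overhangs the near rim all along y: x from -72 to -60 mm, underside z = 51, top 57, carried by a back wall at x from -80 to -72 mm. Under it is a pocket 11 mm high (rim at 40), open towards +x.
- terminals (a point): Top centre of the dark terminal block with two brass studs, outside the box's +y end: 60 (x) x 22 (y) x 26 mm high, box y from 91.5 to 113.5 mm.
- housing (a point): Top centre of the grey latch housing on the box's far side: box x from 72 to 116 mm, y +-35 mm, top 60 mm above the bench.
- bay1 (a point): Centre of the floor of bay 1, the one next to the terminal block (robot's left).
- bay2 (a point): Centre of the floor of bay 2, counted from the terminal block; 34 mm from bay 1.
- bay3 (a point): Centre of the floor of bay 3, counted from the terminal block; 34 mm from bay 2.
- bay4 (a point): Centre of the floor of bay 4, counted from the terminal block; 34 mm from bay 3.
- bay5 (a point): Centre of the floor of bay 5, counted from the terminal block; 34 mm from bay 4.
- latch (a joint): Slide latch on the box's far side. 0 = fully home: its steel tongue (30 mm wide, underside 47.5 mm above the bench, 3.5 mm above a seated lid) reaches to box x = 60 mm, over the lid's far edge. 0.018 m = fully drawn back along box +x, clear of the lid. It stays where left; moving it takes about 1.5 N. It starts at or nearly home, where it blocks the lid.
- latch_fin (a point): Top centre of the latch's dark grip fin (12 mm along box x, 30 mm along y, standing 24 mm above the housing; its top is 84 mm above the bench). It moves with the latch: at box x = 92 mm when home.
- lid: Loose flat grey lid, about 160 g, starts flat on the bench on the robot's right. Origin on its underside; seated, its axes match the box's, origin 40 mm above the box's. Plate 4 mm thick, x -58 to 68, y +-90 mm. Dark upright grip bar at x = 5, y = 0: 14 (x) x 44 (y) mm, top 26 mm above the underside. Seated, its far edge is 4 mm from the latch housing.
- lid_tab (a point): Point on the lid's underside on the line of the tab tips (lid x = -70 mm), midway between its two tabs. The tabs are 36 mm wide, 4 mm thick, centred at y = +-50 mm, and reach from the plate's -x edge to x = -70 mm. Seated, they are 10 mm under the lip and 2 mm short of the back wall.
- block: Loose pale transit block, 90 g, lying loose in the box on top of the floor ribs (underside 11 mm above the bench). Plate 60 x 60 x 14 mm with an upright grip fin in its middle, 12 mm along its x, 34 mm along its y, 20 mm high (top 34 mm above its underside). Origin under its centre. There is free bench to the right of the box, between the lid, the mug and the tape.
- mat: Fixed green cutting mat, 270 (x) x 250 (y) x 3 mm thick, origin at the centre of its underside; the cells start on it.
- cell1: Battery cell (3 to 5 of them are present), all alike: square bar 56 mm long (its x) x 26 x 26 mm, 90 g, black with bright ends, either way round. Origin at its centre. Seated in a bay it lies along box x, centre 19 mm above the bench.
- cell2: Battery cell (3 to 5 of them are present), all alike: square bar 56 mm long (its x) x 26 x 26 mm, 90 g, black with bright ends, either way round. Origin at its centre. Seated in a bay it lies along box x, centre 19 mm above the bench.
- cell3: Battery cell (3 to 5 of them are present), all alike: square bar 56 mm long (its x) x 26 x 26 mm, 90 g, black with bright ends, either way round. Origin at its centre. Seated in a bay it lies along box x, centre 19 mm above the bench.
- cell4: Battery cell (3 to 5 of them are present), all alike: square bar 56 mm long (its x) x 26 x 26 mm, 90 g, black with bright ends, either way round. Origin at its centre. Seated in a bay it lies along box x, centre 19 mm above the bench.
- cell5: Battery cell (3 to 5 of them are present), all alike: square bar 56 mm long (its x) x 26 x 26 mm, 90 g, black with bright ends, either way round. Origin at its centre. Seated in a bay it lies along box x, centre 19 mm above the bench.
- tape: Bystander: roll of blue tape, 90 mm across, 25 mm high, lying flat. Origin under its centre. Leave alone.
- mug: Bystander: white mug, 76 mm across, 90 mm high, origin under its centre. Leave alone.
- wrench: Bystander: wrench 160 mm long lying beyond the mat, origin under its middle. Leave alone.
- console: Fixed white control console, 75 x 120 x 50 mm (knob to 62 mm), beyond the box; origin under its centre.
Things that resemble listed ones, but are neither listed nor needed, are in the scene too. What is shaped like the cell4 but red or yellow is not meant. Several things have the shape of the lid; the one meant has the colours described above.

How it is judged (in metres and radians):
On the way, in this order (a step that is already met when the one before it is completed fails the run):
1. the transit block stands on the bench clear of the box, the latch is drawn back and all cells lie in a row in the bays, from the terminal-block end without an empty bay ((horizontal distance between cell1 and bay1 below 0.007 m or horizontal distance between cell1 and bay2 below 0.007 m or horizontal distance between cell1 and bay3 below 0.007 m or horizontal distance between cell1 and bay4 below 0.007 m or horizontal distance between cell1 and bay5 below 0.007 m) and z of each of cell1, cell2, cell3, cell4, cell5 in the frame of box below 0.0225 m and angle between the x axis of each of cell1, cell2, cell3, cell4, cell5 and the x axis of box, either way round below 0.2 rad and (horizontal distance between cell2 and bay1 below 0.007 m or horizontal distance between cell2 and bay2 below 0.007 m or horizontal distance between cell2 and bay3 below 0.007 m or horizontal distance between cell2 and bay4 below 0.007 m or horizontal distance between cell2 and bay5 below 0.007 m) and (horizontal distance between cell3 and bay1 below 0.007 m or horizontal distance between cell3 and bay2 below 0.007 m or horizontal distance between cell3 and bay3 below 0.007 m or horizontal distance between cell3 and bay4 below 0.007 m or horizontal distance between cell3 and bay5 below 0.007 m) and (horizontal distance between cell4 and bay1 below 0.007 m or horizontal distance between cell4 and bay2 below 0.007 m or horizontal distance between cell4 and bay3 below 0.007 m or horizontal distance between cell4 and bay4 below 0.007 m or horizontal distance between cell4 and bay5 below 0.007 m) and (horizontal distance between cell5 and bay1 below 0.007 m or horizontal distance between cell5 and bay2 below 0.007 m or horizontal distance between cell5 and bay3 below 0.007 m or horizontal distance between cell5 and bay4 below 0.007 m or horizontal distance between cell5 and bay5 below 0.007 m) and (horizontal distance between any of cell1, cell2, cell3, cell4, cell5 and bay1 below 0.007 m or not (horizontal distance between any of cell1, cell2, cell3, cell4, cell5 and bay2 below 0.007 m)) and (horizontal distance between any of cell1, cell2, cell3, cell4, cell5 and bay2 below 0.007 m or not (horizontal distance between any of cell1, cell2, cell3, cell4, cell5 and bay3 below 0.007 m)) and (horizontal distance between any of cell1, cell2, cell3, cell4, cell5 and bay3 below 0.007 m or not (horizontal distance between any of cell1, cell2, cell3, cell4, cell5 and bay4 below 0.007 m)) and (horizontal distance between any of cell1, cell2, cell3, cell4, cell5 and bay4 below 0.007 m or not (horizontal distance between any of cell1, cell2, cell3, cell4, cell5 and bay5 below 0.007 m)) and horizontal distance between block and box above 0.13 m and height (world z) of block below 0.008 m and angle between block's own z axis and vertical below 0.1 rad and value of joint latch above 0.012 m), for 0.2 s.
2. the lid, tilted, has its tabs hooked under the lip (x of lid_tab in the frame of box between -0.076 and -0.0625 m and y of lid_tab in the frame of box between -0.015 and 0.015 m and z of lid_tab in the frame of box between 0.036 and 0.05 m and angle between lid's own z axis and vertical between 0.1 and 0.9 rad), for 0.1 s.
3. the lid is swung down flat on the rim, tabs still under the lip (x of lid in the frame of box between -0.006 and 0.006 m and y of lid in the frame of box between -0.01 and 0.01 m and z of lid in the frame of box between 0.037 and 0.0425 m and angle between the z axis of lid and the z axis of box, either way round below 0.03 rad and angle between the x axis of lid and the x axis of box, either way round below 0.1 rad and x of lid_tab in the frame of box below -0.0625 m), for 0.2 s.
At the end, for the whole second after the job is handed in: Block upright on the bench, 130 mm from box centre; each cell flat in a bay (7 mm, 0.2 rad), filled from the terminal end, no gap; lid seated within 6 mm in x, 10 in y, 2.5 in height, flat to 0.03 rad, square to 0.1 rad, tabs under the lip; latch within 4 mm of home (all of step 3 and (horizontal distance between cell1 and bay1 below 0.007 m or horizontal distance between cell1 and bay2 below 0.007 m or horizontal distance between cell1 and bay3 below 0.007 m or horizontal distance between cell1 and bay4 below 0.007 m or horizontal distance between cell1 and bay5 below 0.007 m) and z of each of cell1, cell2, cell3, cell4, cell5 in the frame of box below 0.0225 m and angle between the x axis of each of cell1, cell2, cell3, cell4, cell5 and the x axis of box, either way round below 0.2 rad and (horizontal distance between cell2 and bay1 below 0.007 m or horizontal distance between cell2 and bay2 below 0.007 m or horizontal distance between cell2 and bay3 below 0.007 m or horizontal distance between cell2 and bay4 below 0.007 m or horizontal distance between cell2 and bay5 below 0.007 m) and (horizontal distance between cell3 and bay1 below 0.007 m or horizontal distance between cell3 and bay2 below 0.007 m or horizontal distance between cell3 and bay3 below 0.007 m or horizontal distance between cell3 and bay4 below 0.007 m or horizontal distance between cell3 and bay5 below 0.007 m) and (horizontal distance between cell4 and bay1 below 0.007 m or horizontal distance between cell4 and bay2 below 0.007 m or horizontal distance between cell4 and bay3 below 0.007 m or horizontal distance between cell4 and bay4 below 0.007 m or horizontal distance between cell4 and bay5 below 0.007 m) and (horizontal distance between cell5 and bay1 below 0.007 m or horizontal distance between cell5 and bay2 below 0.007 m or horizontal distance between cell5 and bay3 below 0.007 m or horizontal distance between cell5 and bay4 below 0.007 m or horizontal distance between cell5 and bay5 below 0.007 m) and (horizontal distance between any of cell1, cell2, cell3, cell4, cell5 and bay1 below 0.007 m or not (horizontal distance between any of cell1, cell2, cell3, cell4, cell5 and bay2 below 0.007 m)) and (horizontal distance between any of cell1, cell2, cell3, cell4, cell5 and bay2 below 0.007 m or not (horizontal distance between any of cell1, cell2, cell3, cell4, cell5 and bay3 below 0.007 m)) and (horizontal distance between any of cell1, cell2, cell3, cell4, cell5 and bay3 below 0.007 m or not (horizontal distance between any of cell1, cell2, cell3, cell4, cell5 and bay4 below 0.007 m)) and (horizontal distance between any of cell1, cell2, cell3, cell4, cell5 and bay4 below 0.007 m or not (horizontal distance between any of cell1, cell2, cell3, cell4, cell5 and bay5 below 0.007 m)) and horizontal distance between block and box above 0.13 m and height (world z) of block below 0.008 m and angle between block's own z axis and vertical below 0.1 rad and value of joint latch below 0.004 m and linear speed of lid below 0.02 m/s); the robot touches nothing.
It fails at once if the tape is moved more than 30 mm (distance of tape from where it was at the start of the episode above 0.03 m).
It fails at once if the mug is moved more than 30 mm (distance of mug from where it was at the start of the episode above 0.03 m).
It fails at once if the wrench is moved more than 30 mm (distance of wrench from where it was at the start of the episode above 0.03 m).
Of cell1, cell2, cell3, cell4, cell5 only 3 to 5 are there at a start; the rules pass over those that are not, and their reading is None.
At some moment in a run one of cell1, cell2, cell3, cell4, cell5 may be knocked a few centimetres aside while the robot is not near it.
Once in a run the grip may slacken for a moment while it holds something.
It also fails if it takes over 208 s, if anything falls off the work surface, if the arm or the gripper's body presses on something with over 40 N, if the wrist force passes 120 N, or if a joint passes its speed limit or range.

## Working session

There is one attempt and no reset: what is moved stays moved. The work goes in short steps, Python scripts to look and compute and a tool call to move; the robot and the scene stay as the last step left them, time stands still between calls to the robot, and variables do not carry over. Pictures are saved under pics/ and viewed, about 12 in all and at most 16, crops included, and the job is handed in when it is done.

Besides the shell and the picture viewer there is one more tool, called after "Emit:" by a JSON object that holds its "name" and its "arguments". arm_command: Moves the arm, as the interface text tells. Its arguments: {"type":"object","properties":{"series":{"type":"array","items":{"type":"object","properties":{"gripper":{"type":"number"},"xyz":{"type":"array","items":{"type":"number"}},"rotation":{"type":"array","items":{"type":"number"}}}}},"squeeze":{"type":"number"}},"required":["series"]}

```bash
ls; mkdir -p pics; python3 - <<'E'
from workcell import r
import cv2,numpy as np
print(r.state())
for n in("scene","top"):
    im=r.grab_frame(n); cv2.imwrite(f"pics/{n}0.png",im)
    c=r.get_calibration(n); print(n,c)
E
```

```text
pics
{'time_s': 0.0, 'qpos': array([ 1.08479954,  0.41189907, -0.01273305,  1.59698762,  0.00559343,
        1.13428898, -0.08219873]), 'dq': array([-1.61357822e-04, -3.38890166e-04, -5.81893295e-04, -6.66519086e-05,
       -9.68541822e-05,  1.12554139e-03,  3.03740401e-04]), 'tau': array([-3.14649415e-04, -5.87940216e+01,  6.41601440e-01, -2.91074198e+01,
       -5.38603601e-02,  1.83417695e-02,  1.16357255e-04]), 'ee_pos': array([ 253.3761187 , -570.81617733,  221.83257389]), 'ee_rot': array([ 9.78255301e-01,  2.07402909e-01, -2.06579243e-04, -7.45672636e-04]), 'contact_force': array([-0.45961932, -0.43717484,  0.35669056]), 'torque': array([-0.02073519, -0.00021398,  0.02112399]), 'width': 0.9992863073255482}
scene {'intrinsics': array([[466.12233293,   0.        , 323.54756932],
       [  0.        , 466.12233293, 194.52918208],
       [  0.        ,   0.        ,   1.        ]]), 'world_from_camera': array([[-8.53447651e-01, -3.18910506e-01,  4.12217415e-01,
         1.02082811e+03],
       [ 5.20679649e-01, -4.87126875e-01,  7.01142005e-01,
         9.18869075e+02],
       [-2.27993707e-02,  8.13021216e-01,  5.81787497e-01,
         7.96011931e+02],
       [ 0.00000000e+00,  0.00000000e+00,  0.00000000e+00,
         1.00000000e+00]])}
top {'intrinsics': array([[452.335502  ,   0.        , 319.20559629],
       [  0.        , 452.335502  , 187.82085376],
       [  0.        ,   0.        ,   1.        ]]), 'world_from_camera': array([[-2.81414625e-02,  9.86874276e-01, -1.59019563e-01,
         2.78688514e+02],
       [-9.99602090e-01, -2.74761253e-02,  6.38150098e-03,
         5.84425368e+01],
       [ 1.92849772e-03,  1.59135872e-01,  9.87254808e-01,
         1.63689193e+03],
       [ 0.00000000e+00,  0.00000000e+00,  0.00000000e+00,
         1.00000000e+00]])}
```

View pics/top0.png

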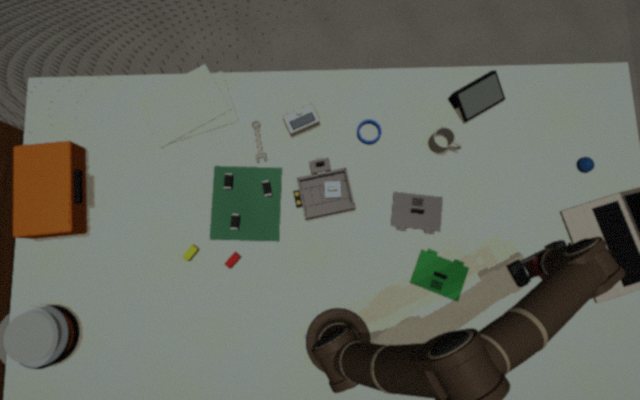

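View pics/scene0.png

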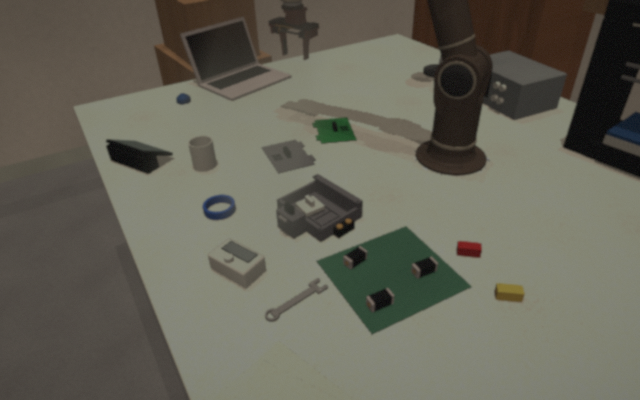

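```bash
cat > h.py <<'E'
from workcell import r
import cv2,numpy as np
from scipy.optimize import least_squares
C={n:r.get_calibration(n) for n in("scene","top")}
def proj(n,P):
    K=C[n]["intrinsics"];T=np.linalg.inv(C[n]["world_from_camera"])
    p=np.atleast_2d(P)@T[:3,:3].T+T[:3,3]
    q=np.c_[p[:,0],-p[:,1],-p[:,2]]@K.T
    return q[:,:2]/q[:,2:]
def ray(n,uv,z):
    K=C[n]["intrinsics"];T=C[n]["world_from_camera"]
    uv=np.atleast_2d(uv).astype(float)
    d=np.c_[uv,np.ones(len(uv))]@np.linalg.inv(K).T
    d=np.c_[d[:,0],-d[:,1],-d[:,2]]@T[:3,:3].T
    o=T[:3,3]; return o+d*((z-o[2])/d[:,2:])
def shot(n,tag):
    im=r.grab_frame(n);cv2.imwrite(f"pics/{n}_{tag}.png",im);return im
def crop(im,x0,y0,x1,y1,s):
    o=cv2.resize(im[y0:y1,x0:x1],None,fx=s,fy=s,interpolation=cv2.INTER_CUBIC)
    o=cv2.convertScaleAbs(o,alpha=1.3)
    for x in range(-(-x0//10)*10,x1,10):
        c=int((x+.5-x0)*s);cv2.line(o,(c,0),(c,5),(0,0,255),1);cv2.putText(o,str(x),(c-9,15),0,.32,(0,0,255),1)
    for y in range(-(-y0//10)*10,y1,10):
        c=int((y+.5-y0)*s);cv2.line(o,(0,c),(5,c),(0,0,255),1);cv2.putText(o,str(y),(7,c+4),0,.32,(0,0,255),1)
    return o
def mosaic(name,*ims):
    w=max(i.shape[1] for i in ims)
    cv2.imwrite(name,np.vstack([cv2.copyMakeBorder(i,0,4,0,w-i.shape[1],cv2.BORDER_CONSTANT) for i in ims]))
def row(*ims):
    h=max(i.shape[0] for i in ims)
    return np.hstack([cv2.copyMakeBorder(i,0,h-i.shape[0],0,4,cv2.BORDER_CONSTANT) for i in ims])
E
python3 - <<'E'
from h import *
s=cv2.imread("pics/scene0.png");t=cv2.imread("pics/top0.png")
mosaic("pics/m1.png",row(crop(t,288,148,362,224,5),crop(t,384,186,450,240,5)),row(crop(s,268,170,372,244,4),crop(s,255,132,322,180,4)))
# cells
for n,im in(("top",t),("scene",s)):
    hsv=cv2.cvtColor(im,cv2.COLOR_BGR2HSV)
    g=((hsv[...,0]>40)&(hsv[...,0]<90)&(hsv[...,1]>70)).astype(np.uint8)
    k,l,st,ce=cv2.connectedComponentsWithStats(g)
    # mat = the largest green comp
    i=1+np.argmax(st[1:,4]); m=(l==i).astype(np.uint8)
    hull=cv2.convexHull(cv2.findContours(m,0,1)[0][0]); f=np.zeros_like(m);cv2.fillConvexPoly(f,hull,1)
    q=((f>0)&(m==0)).astype(np.uint8)
    k,l,st,ce=cv2.connectedComponentsWithStats(q)
    print(n,"mat",ray(n,cv2.boxPoints(cv2.minAreaRect(hull)),3)[:,:2].round(0).tolist())
    for j in range(1,k):
        if st[j,4]>25:
            c=cv2.findContours((l==j).astype(np.uint8),0,1)[0][0]
            pts=ray(n,np.argwhere(l==j)[:,::-1],16)[:,:2]
            w,v=np.linalg.eigh(np.cov(pts.T));a=np.degrees(np.arctan2(v[1,1],v[0,1]))
            print(n,st[j,4],ce[j].round(1),pts.mean(0).round(1),"ang",a.round(1),np.sqrt(w*12).round(0))
E
```

```text
top mat [[370.0, 446.0], [637.0, 437.0], [619.0, 187.0], [353.0, 202.0]]
top 128 [227.9 180.9] [574.7 379.2] ang 176.4 [28. 67.]
top 121 [266.5 188.2] [543.7 239.1] ang -169.3 [26. 65.]
top 135 [234.7 221.2] [427.1 354.4] ang 175.7 [29. 63.]
scene mat [[612.0, 196.0], [243.0, 183.0], [371.0, 449.0], [666.0, 433.0]]
scene 422 [354.8 256.6] [539.  240.5] ang -157.7 [43. 83.]
scene 447 [424.  266.7] [422.3 356.7] ang -173.9 [45. 78.]
scene 517 [379.6 299.4] [570.2 381.1] ang -175.0 [44. 72.]
```

View pics/m1.png

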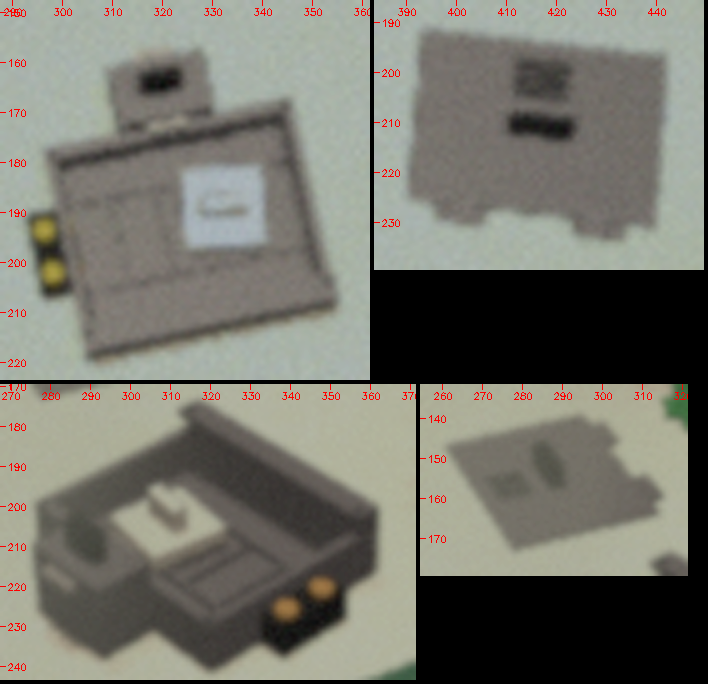

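```bash
cat > m.py <<'E'
from h import *
s=cv2.imread("pics/scene0.png");t=cv2.imread("pics/top0.png")
obs=[("top",(297.1,177.5),(72,91.5,40)),("top",(345.5,167.1),(72,-91.5,40)),("top",(297.1,197.7),(0,102.5,29)),("top",(319.5,163.7),(92,0,76)),
("top",(305.5,219.3),(-80,91.5,0)),("top",(354.5,207.7),(-80,-91.5,0)),
("scene",(320,228.5),(72,91.5,40)),("scene",(320,241),(72,91.5,0)),("scene",(362,200.5),(-80,91.5,57)),("scene",(361.7,217),(-80,91.5,0)),("scene",(317.5,173.5),(-80,-91.5,57)),("scene",(343.5,223.5),(0,102.5,28)),("scene",(277.5,198.5),(116,-35,60))]
def W(p,q):
    c,s_=np.cos(p[2]),np.sin(p[2]);q=np.atleast_2d(q).astype(float)
    return np.c_[p[0]+c*q[:,0]-s_*q[:,1],p[1]+s_*q[:,0]+c*q[:,1],q[:,2]]
def fit(ob):
    f=lambda p:np.concatenate([(proj(n,W(p,q))[0]-u)*(3.5 if n=="top" else 2.4) for n,u,q in ob])
    z=least_squares(f,[530,40,.1],loss="soft_l1",f_scale=3,x_scale=[10,10,.1]);return z.x,f(z.x).reshape(-1,2).round(1)
if __name__=="__main__":
    for nm,ob in(("both",obs),("top",obs[:6]),("scene",obs[6:])):
        p,res=fit(ob);print(nm,p.round(3),res.tolist())
    for n,im,(x0,y0,x1,y1) in(("top",t,(380,180,455,242)),("scene",s,(250,130,320,182))):
        g=im[y0:y1,x0:x1].astype(int)
        bg=np.median(np.r_[g[0],g[-1]],0);m=(np.abs(g-bg).sum(2)>(np.abs(g-bg).sum(2).max()*.3)).astype(np.uint8)
        k,l,st,ce=cv2.connectedComponentsWithStats(m);i=1+np.argmax(st[1:,4])
        uv=np.argwhere(l==i)[:,::-1]+[x0,y0];P=ray(n,uv,3)[:,:2]
        w,v=np.linalg.eigh(np.cov(P.T));print(n,"lid cent",P.mean(0).round(1),"x axis deg",np.degrees(np.arctan2(v[1,0],v[0,0])).round(1),np.sqrt(12*w).round(0),st[i])
    for n,im,(x0,y0,x1,y1),z in(("top",t,(318,176,348,204),25),("scene",s,(292,185,328,216),25)):
        g=im[y0:y1,x0:x1].astype(int).sum(2);m=(g>(g.max()+np.percentile(g,20))/2).astype(np.uint8)
        k,l,st,ce=cv2.connectedComponentsWithStats(m);i=1+np.argmax(st[1:,4])
        uv=np.argwhere(l==i)[:,::-1]+[x0,y0]
        R=cv2.minAreaRect(ray(n,uv,z)[:,:2].astype(np.float32));print(n,"block",R,uv.mean(0),st[i].tolist())
    for n,im,(x0,y0,x1,y1),z in(("top",t,(350,110,390,150),12),("top",t,(425,120,465,160),0)):
        g=im[y0:y1,x0:x1].astype(int);d=np.abs(g-np.median(g[0],0)).sum(2);uv=np.argwhere(d>d.max()*.35)[:,::-1]+[x0,y0]
        print("by",ray(n,[uv.min(0),uv.max(0)],z)[:,:2].round().tolist())
E
python3 m.py
```

```text
both [5.20324e+02 2.80240e+01 1.84000e-01] [[-4.7, 1.3], [0.1, 0.9], [-0.4, 2.4], [0.2, 5.3], [-2.4, 3.2], [-1.6, 6.8], [-2.8, 2.7], [-1.7, 1.4], [-1.9, -2.2], [-2.4, -1.6], [-3.2, -1.7], [-2.5, -1.4], [-8.4, 24.3]]
top [5.24105e+02 2.65390e+01 1.96000e-01] [[-3.9, -1.2], [0.4, -3.5], [1.2, -0.2], [0.5, 1.8], [0.0, 0.3], [0.3, 2.0]]
scene [5.15918e+02 2.87580e+01 1.63000e-01] [[-1.1, 1.7], [-0.1, 0.4], [1.6, -1.8], [1.0, -1.2], [2.3, -2.6], [-0.2, -1.6], [-5.3, 22.0]]
top lid cent [ 443.2 -301.9] x axis deg 172.2 [128. 177.] [  11   13   51   41 1708]
scene lid cent [ 442.1 -290.7] x axis deg 171.6 [132. 183.] [  12   10   54   34 1118]
top block ((534.4182739257812, 0.5756149291992188), (57.98307418823242, 57.663818359375), 2.842660427093506) [332.33606557 188.55327869] [6, 5, 17, 17, 244]
scene block ((531.067626953125, 2.0637474060058594), (62.50442886352539, 74.08982849121094), 2.852353572845459) [309.41296928 204.1774744 ] [4, 10, 28, 19, 293]
by [[793.0, -100.0], [698.0, -185.0]]
by [[789.0, -368.0], [658.0, -493.0]]
```

```bash
sed -i 's/("scene",(277.5,198.5),(116,-35,60))/("scene",(277.5,198.5),(72,-91.5,40))/' m.py; python3 m.py | head -3
python3 - <<'E'
from h import *
# lid corner clicks, z=4
print(ray("top",[(392.7,191.5),(441.9,195.9),(439.7,231.1),(390.7,224.5)],4).round(1)[:,:2].tolist())
a=np.array([(446,443),(582,415),(659,514),(514,551)])-[420,384]
print(ray("scene",a/4+[255,132]-.5,4).round(1)[:,:2].tolist())
# bar: top/scene blobs
print(ray("top",[(417,210.6)],15),ray("scene",[(287.2,153)],15))
E
```

```text
both [5.20549e+02 2.82240e+01 1.84000e-01] [[-4.8, 1.1], [-0.1, 0.7], [-0.6, 2.2], [-0.0, 5.0], [-2.6, 3.0], [-1.8, 6.6], [-2.9, 2.9], [-1.8, 1.6], [-2.0, -2.0], [-2.4, -1.5], [-3.2, -1.6], [-2.6, -1.3], [-6.0, 0.7]]
top [5.24105e+02 2.65390e+01 1.96000e-01] [[-3.9, -1.2], [0.4, -3.5], [1.2, -0.2], [0.5, 1.8], [0.0, 0.3], [0.3, 2.0]]
scene [5.17358e+02 2.99880e+01 1.71000e-01] [[-0.9, 2.8], [0.2, 1.5], [1.2, -1.3], [0.6, -0.7], [1.1, -1.7], [-0.1, -0.9], [-2.5, -0.2]]
[[520.6, -220.1], [499.4, -398.7], [371.7, -381.6], [400.4, -206.4]]
[[491.1, -396.8], [369.9, -375.3], [396.8, -196.1], [519.5, -211.6]]
[[ 446.99497492 -302.03080007   15.        ]] [[ 445.22472055 -289.24602016   15.        ]]
```

Emit:
{"name": "arm_command", "arguments": {"series": [{"gripper":0.05,"xyz":[0.023,0.044,0],"rotation":[0,0,5.8]},{"gripper":0.05,"xyz":[0.023,0.044,0],"rotation":[0,0,5.8]},{"gripper":0.05,"xyz":[0.023,0.044,0],"rotation":[0,0,5.8]},{"gripper":0.05,"xyz":[0.023,0.044,0],"rotation":[0,0,5.8]},{"gripper":0.05,"xyz":[0.023,0.044,0],"rotation":[0,0,5.8]},{"gripper":0.05,"xyz":[0.023,0.044,0],"rotation":[0,0,5.8]},{"gripper":0.05,"xyz":[0.023,0.044,0],"rotation":[0,0,5.8]},{"gripper":0.05,"xyz":[0.023,0.044,0],"rotation":[0,0,5.8]},{"gripper":0.05,"xyz":[0.023,0.044,0],"rotation":[0,0,5.8]},{"gripper":0.05,"xyz":[0.023,0.044,0],"rotation":[0,0,5.8]},{"gripper":0.05,"xyz":[0.023,0.044,0],"rotation":[0,0,5.8]},{"gripper":0.05,"xyz":[0.023,0.044,0],"rotation":[0,0,5.8]}]}}

```text
time_s: 1.3
ee_pos: [530.0, -41.5, 222.6]
ee_rot: [0.684, 0.73, -0.0, 0.0]
contact_force: [0.2, 0.1, -0.0]
width: 0.566
```

Emit:
{"name": "arm_command", "arguments": {"series": [{"gripper":0.05,"xyz":[0.003,0.043,-0.02],"rotation":[0,0,0]},{"gripper":0.05,"xyz":[0,0,-0.045]},{"gripper":0.05,"xyz":[0,0,-0.045]},{"gripper":0.05,"xyz":[0,0,-0.045]},{"gripper":0.05,"xyz":[0,0,0]},{"gripper":0.05,"xyz":[0,0,0]}]}}

```text
invalid input at $.series[1]: expected keys gripper, xyz, rotation
```

```bash
python3 - <<'E'
from h import *
s=shot("scene","a");t=shot("top","a")
mosaic("pics/m2.png",row(crop(s,262,120,372,244,4),crop(t,288,140,362,224,4)))
T=[[533,1,66]];print(proj("scene",T),proj("top",T),r.state()["ee_pos"])
E
```

```text
[[307.04652676 191.15928426]] [[332.62879048 187.09148412]] [531.46301404 -35.68132451 222.68782888]
```

View pics/m2.png

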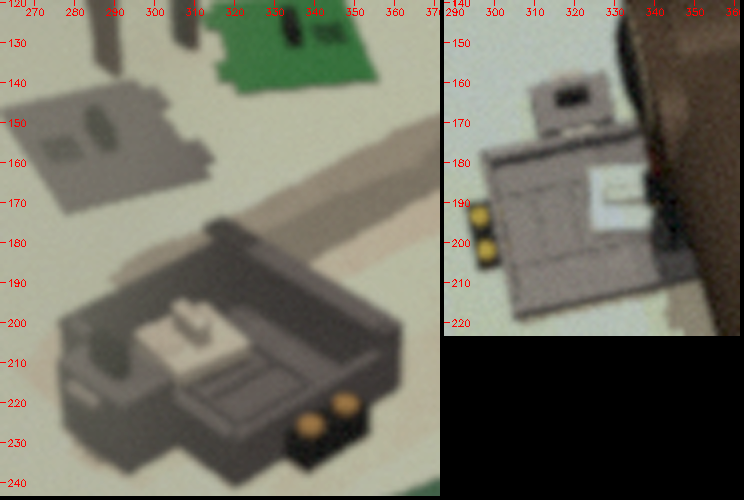

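Emit:
{"name": "arm_command", "arguments": {"series": [{"gripper":0.05,"xyz":[0.002,0.037,-0.02],"rotation":[0,0,0]},{"gripper":0.05,"xyz":[0,0,-0.045],"rotation":[0,0,0]},{"gripper":0.05,"xyz":[0,0,-0.045],"rotation":[0,0,0]},{"gripper":0.05,"xyz":[0,0,-0.045],"rotation":[0,0,0]},{"gripper":0.05,"xyz":[0,0,0],"rotation":[0,0,0]},{"gripper":0.05,"xyz":[0,0,0],"rotation":[0,0,0]}]}}

```text
time_s: 2.0
ee_pos: [531.2, -6.3, 67.9]
ee_rot: [0.685, 0.729, -0.001, -0.001]
contact_force: [0.3, 0.2, 0.1]
width: 0.568
```

```bash
python3 - <<'E'
from h import *
print(proj("scene",[[531.5+25,-35.7,222.7],[531.5-25,-35.7,222.7],[531.5+38,-35.7,222.7],[531.5-38,-35.7,222.7]]).round(1).tolist())
s=shot("scene","b")
mosaic("pics/m3.png",crop(s,262,100,372,244,4))
st=r.state()
T=[[533-25,1,66],[533+25,1,66]];print(proj("scene",T),st["ee_pos"])
E
```

```text
[[289.3, 137.2], [306.3, 132.0], [284.8, 138.5], [310.6, 130.7]]
[[314.9511934  188.28231701]
 [299.01245977 194.08334782]] [532.47723967  -6.19317522  69.20385956]
```

View pics/m3.png

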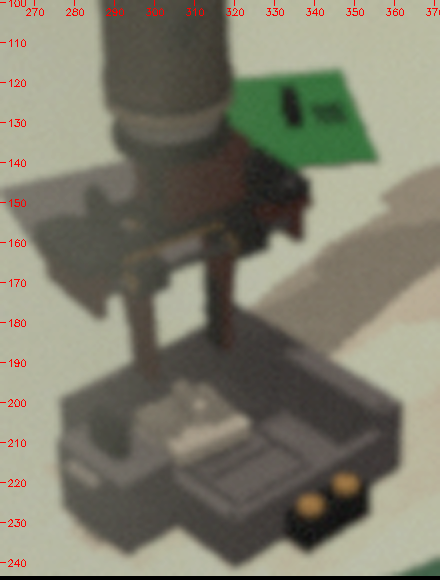

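Emit:
{"name": "arm_command", "arguments": {"series": [{"gripper":0.05,"xyz":[0.0035,0.006,-0.015],"rotation":[0,0,0]},{"gripper":0.05,"xyz":[0,0,-0.0125],"rotation":[0,0,0]},{"gripper":0.05,"xyz":[0,0,-0.012],"rotation":[0,0,0]},{"gripper":0.05,"xyz":[0,0,0],"rotation":[0,0,0]},{"gripper":0.0,"xyz":[0,0,0],"rotation":[0,0,0]},{"gripper":0.0,"xyz":[0,0,0],"rotation":[0,0,0]},{"gripper":0.0,"xyz":[0,0,0],"rotation":[0,0,0]},{"gripper":0.0,"xyz":[0,0,0],"rotation":[0,0,0]},{"gripper":0.0,"xyz":[0,0,0],"rotation":[0,0,0]},{"gripper":0.0,"xyz":[0,0,0],"rotation":[0,0,0]}], "squeeze": 25}}

```text
time_s: 3.05
ee_pos: [535.1, -0.4, 28.3]
ee_rot: [0.685, 0.729, -0.0, 0.0]
contact_force: [-0.1, -0.3, 2.7]
width: 0.133
```

Emit:
{"name": "arm_command", "arguments": {"series": [{"gripper":0.0,"xyz":[0,0,0.035],"rotation":[0,0,0]},{"gripper":0.0,"xyz":[0,0,0.04],"rotation":[0,0,0]},{"gripper":0.0,"xyz":[0.015,-0.03,0],"rotation":[0,0,0]},{"gripper":0.0,"xyz":[0.02,-0.04,0],"rotation":[0,0,0]},{"gripper":0.0,"xyz":[0.02,-0.04,0],"rotation":[0,0,0]},{"gripper":0.0,"xyz":[0.02,-0.04,0],"rotation":[0,0,0]},{"gripper":0.0,"xyz":[0,0,-0.04],"rotation":[0,0,0]},{"gripper":0.0,"xyz":[0,0,-0.03],"rotation":[0,0,0]},{"gripper":0.0,"xyz":[0,0,-0.01],"rotation":[0,0,0]},{"gripper":0.0,"xyz":[0,0,-0.003],"rotation":[0,0,0]},{"gripper":0.0,"xyz":[0,0,0],"rotation":[0,0,0]}]}}

```text
time_s: 4.15
ee_pos: [610.6, -149.8, 20.8]
ee_rot: [0.685, 0.729, 0.0, 0.0]
contact_force: [0.6, -0.2, -0.5]
width: 0.134
```

Emit:
{"name": "arm_command", "arguments": {"series": [{"gripper":0.0,"xyz":[0,0,-0.003],"rotation":[0,0,0]},{"gripper":0.0,"xyz":[0,0,0],"rotation":[0,0,0]},{"gripper":0.05,"xyz":[0,0,0],"rotation":[0,0,0]},{"gripper":0.05,"xyz":[0,0,0],"rotation":[0,0,0]},{"gripper":0.05,"xyz":[0,0,0],"rotation":[0,0,0]},{"gripper":0.05,"xyz":[0,0,0.048],"rotation":[0,0,0]},{"gripper":0.05,"xyz":[0,0,0.048],"rotation":[0,0,0]},{"gripper":0.05,"xyz":[0,0.048,0],"rotation":[0,0,6.9]},{"gripper":0.05,"xyz":[0,0.048,0],"rotation":[0,0,0]},{"gripper":0.05,"xyz":[0.0035,0.048,0],"rotation":[0,0,0]},{"gripper":0.05,"xyz":[0,0.049,0],"rotation":[0,0,0]},{"gripper":0.05,"xyz":[0,0,0],"rotation":[0,0,0]}]}}

```text
time_s: 5.35
ee_pos: [612.9, 52.7, 114.1]
ee_rot: [0.636, 0.772, 0.002, -0.001]
contact_force: [0.8, 1.1, 0.2]
width: 0.571
```

Emit:
{"name": "arm_command", "arguments": {"series": [{"gripper":0.05,"xyz":[0,0,0],"rotation":[0,0,0]},{"gripper":0.05,"xyz":[0,0,-0.025],"rotation":[0,0,0]},{"gripper":0.05,"xyz":[0,0,-0.024],"rotation":[0,0,0]},{"gripper":0.05,"xyz":[0,0,0],"rotation":[0,0,0]},{"gripper":0.0,"xyz":[0,0,0],"rotation":[0,0,0]},{"gripper":0.0,"xyz":[0,0,0],"rotation":[0,0,0]},{"gripper":0.0,"xyz":[0,0,0],"rotation":[0,0,0]},{"gripper":0.0,"xyz":[0,0,0],"rotation":[0,0,0]},{"gripper":0.0,"xyz":[0,0,0],"rotation":[0,0,0]}], "squeeze": 10}}

```text
time_s: 6.25
ee_pos: [614.2, 42.8, 64.9]
ee_rot: [0.64, 0.768, 0.001, 0.001]
contact_force: [1.8, -0.6, 1.2]
width: 0.154
```

Emit:
{"name": "arm_command", "arguments": {"series": [{"gripper":0.0,"xyz":[0,0,0],"rotation":[0,0,0]},{"gripper":0.0,"xyz":[0.0049,0.0009,0],"rotation":[0,0,0]},{"gripper":0.0,"xyz":[0.0049,0.0009,0],"rotation":[0,0,0]},{"gripper":0.0,"xyz":[0.0039,0.0007,0],"rotation":[0,0,0]},{"gripper":0.0,"xyz":[0,0,0],"rotation":[0,0,0]}], "squeeze": 20}}

```text
time_s: 6.75
ee_pos: [628.3, 45.4, 64.9]
ee_rot: [0.64, 0.769, 0.0, 0.001]
contact_force: [1.0, -0.4, 4.7]
width: 0.133
```

Emit:
{"name": "arm_command", "arguments": {"series": [{"gripper":0.0,"xyz":[0.002,0.0004,0],"rotation":[0,0,0]},{"gripper":0.0,"xyz":[0.001,0.0002,0],"rotation":[0,0,0]},{"gripper":0.0,"xyz":[0,0,0],"rotation":[0,0,0]}]}}

```text
time_s: 7.05
ee_pos: [629.7, 45.6, 64.7]
ee_rot: [0.64, 0.768, -0.001, -0.0]
contact_force: [-4.8, -2.0, 8.3]
width: 0.129
```

Emit:
{"name": "arm_command", "arguments": {"series": [{"gripper":0.0,"xyz":[0.002,0.0004,0],"rotation":[0,0,0]},{"gripper":0.0,"xyz":[0,0,0],"rotation":[0,0,0]}]}}

```text
time_s: 7.25
ee_pos: [629.8, 45.6, 64.6]
ee_rot: [0.64, 0.768, -0.002, -0.001]
contact_force: [-11.5, -2.6, 14.0]
width: 0.138
```

Emit:
{"name": "arm_command", "arguments": {"series": [{"gripper":0.0,"xyz":[0.002,0.0004,0],"rotation":[0,0,0]},{"gripper":0.0,"xyz":[0,0,0],"rotation":[0,0,0]}]}}

```text
time_s: 7.45
ee_pos: [629.9, 45.7, 64.4]
ee_rot: [0.64, 0.768, -0.004, -0.002]
contact_force: [-17.5, -3.7, 18.5]
width: 0.134
```

Emit:
{"name": "arm_command", "arguments": {"series": [{"gripper":0.0,"xyz":[-0.005,-0.001,0],"rotation":[0,0,0]},{"gripper":0.05,"xyz":[0,0,0],"rotation":[0,0,0]},{"gripper":0.05,"xyz":[0,0,0],"rotation":[0,0,0]},{"gripper":0.05,"xyz":[0,0,0.04],"rotation":[0,0,0]},{"gripper":0.06,"xyz":[0,0,0],"rotation":[0,0,-8.5]},{"gripper":0.06,"xyz":[0,0,0],"rotation":[0,0,-8.5]},{"gripper":0.06,"xyz":[0,0,0],"rotation":[0,0,-8.5]},{"gripper":0.06,"xyz":[0,0,0],"rotation":[0,0,-8.5]},{"gripper":0.06,"xyz":[0,0,0],"rotation":[0,0,-8.5]},{"gripper":0.06,"xyz":[0,0,0],"rotation":[0,0,-8.5]},{"gripper":0.06,"xyz":[0,0,0],"rotation":[0,0,-8.5]},{"gripper":0.06,"xyz":[0,0,0],"rotation":[0,0,-8.5]}]}}

```text
time_s: 8.65
ee_pos: [629.3, 45.9, 103.7]
ee_rot: [0.961, 0.276, -0.0, -0.0]
contact_force: [0.1, -0.2, -0.0]
width: 0.685
```

Emit:
{"name": "arm_command", "arguments": {"series": [{"gripper":0.06,"xyz":[0,0,0],"rotation":[0,0,-8.5]},{"gripper":0.06,"xyz":[0,0,0],"rotation":[0,0,-8.5]},{"gripper":0.06,"xyz":[0,0,0],"rotation":[0,0,-5]},{"gripper":0.06,"xyz":[0,0,0],"rotation":[0,0,0]}]}}

```text
time_s: 9.05
ee_pos: [629.3, 46.1, 103.8]
ee_rot: [0.996, 0.091, -0.0, 0.0]
contact_force: [-0.9, 0.2, -1.7]
width: 0.688
```

Emit:
{"name": "arm_command", "arguments": {"series": [{"gripper":0.06,"xyz":[0,0,-0.02],"rotation":[0,0,0]},{"gripper":0.06,"xyz":[0,0,-0.018],"rotation":[0,0,0]},{"gripper":0.06,"xyz":[0,0,0],"rotation":[0,0,0]},{"gripper":0.0,"xyz":[0,0,0],"rotation":[0,0,0]},{"gripper":0.0,"xyz":[0,0,0],"rotation":[0,0,0]},{"gripper":0.0,"xyz":[0,0,0],"rotation":[0,0,0]},{"gripper":0.0,"xyz":[0,0,0],"rotation":[0,0,0]},{"gripper":0.0,"xyz":[0,0,0],"rotation":[0,0,0]},{"gripper":0.0,"xyz":[0,0,0],"rotation":[0,0,0]}], "squeeze": 20}}

```text
time_s: 9.95
ee_pos: [629.3, 48.7, 67.0]
ee_rot: [0.996, 0.092, 0.001, -0.002]
contact_force: [-1.4, 6.7, 1.8]
width: 0.339
```

```bash
python3 - <<'E'
from h import *
s=r.state();print(s["ee_pos"],s["contact_force"],s["width"],s["ee_rot"],s["torque"])
E
```

```text
[629.32693163  48.73440534  67.00486739] [-1.39468232  6.7070912   1.82710338] 0.33936340759691624 [ 9.95753852e-01  9.20415256e-02  5.21505703e-04 -1.53342887e-03] [ 1.40544647  0.32207022 -0.01649516]
```

Emit:
{"name": "arm_command", "arguments": {"series": [{"gripper":0.05,"xyz":[0,0,0],"rotation":[0,0,0]},{"gripper":0.06,"xyz":[0,0,0],"rotation":[0,0,0]},{"gripper":0.087,"xyz":[0,0,0.044],"rotation":[0,0,0]},{"gripper":0.087,"xyz":[0,0,0.03],"rotation":[0,0,8.5]},{"gripper":0.087,"xyz":[-0.0177,0.0341,0],"rotation":[0,0,8.5]},{"gripper":0.087,"xyz":[-0.014,0.032,0],"rotation":[0,0,8.5]},{"gripper":0.087,"xyz":[-0.014,0.032,0],"rotation":[0,0,8.5]},{"gripper":0.087,"xyz":[-0.014,0.032,0],"rotation":[0,0,8.5]},{"gripper":0.087,"xyz":[-0.014,0.032,0],"rotation":[0,0,8.5]},{"gripper":0.087,"xyz":[-0.014,0.032,0],"rotation":[0,0,8.5]},{"gripper":0.087,"xyz":[0,0,0],"rotation":[0,0,8.5]},{"gripper":0.087,"xyz":[0,0,0],"rotation":[0,0,8.5]}]}}

```text
time_s: 11.15
ee_pos: [541.2, 240.7, 140.4]
ee_rot: [0.723, 0.691, 0.0, 0.0]
contact_force: [-0.3, -0.4, -0.9]
width: 0.988
```

```bash
cat > cells.py <<'E'
from h import *
import sys
tag=sys.argv[1] if len(sys.argv)>1 else "c"
for n in("top","scene"):
    im=shot(n,tag);f=np.zeros(im.shape[:2],np.uint8)
    cv2.fillConvexPoly(f,proj(n,[[377,449,3],[636,436,3],[616,193,3],[360,205,3]]).round().astype(np.int32),1)
    hsv=cv2.cvtColor(im,cv2.COLOR_BGR2HSV);m=(hsv[...,0]>40)&(hsv[...,0]<90)&(hsv[...,1]>70)
    k,l,st,ce=cv2.connectedComponentsWithStats(((f>0)&~m).astype(np.uint8))
    for j in range(1,k):
        if st[j,4]>60:
            P=ray(n,np.argwhere(l==j)[:,::-1],16)[:,:2];w,v=np.linalg.eigh(np.cov(P.T))
            print(n,st[j,4],P.mean(0).round(1),np.degrees(np.arctan(v[1,1]/v[0,1])).round(1))
print(r.state()["ee_pos"].round(1),r.state()["qpos"].round(2))
E
python3 cells.py c1
```

```text
top 1823 [551.7 285.6] 77.4
top 132 [427.1 354.9] -4.6
scene 908 [560.7 266.8] 53.9
scene 458 [422.  356.9] 7.9
scene 522 [570.1 381. ] 5.8
[541.8 239.3 140.1] [-0.14  0.49 -0.48  1.74  0.26  0.98 -0.78]
```

Emit:
{"name": "arm_command", "arguments": {"series": [{"gripper":0.087,"xyz":[0,0,-0.03],"rotation":[0,0,7]},{"gripper":0.087,"xyz":[0,0,-0.04],"rotation":[0,0,6.5]},{"gripper":0.087,"xyz":[0,0,-0.03],"rotation":[0,0,0]},{"gripper":0.087,"xyz":[0,0,-0.016],"rotation":[0,0,0]},{"gripper":0.087,"xyz":[0,0,-0.01],"rotation":[0,0,0]},{"gripper":0.087,"xyz":[0,0,0],"rotation":[0,0,0]},{"gripper":0.04,"xyz":[0,0,0],"rotation":[0,0,0]},{"gripper":0.04,"xyz":[0,0,0],"rotation":[0,0,0]},{"gripper":0.04,"xyz":[0,0,0],"rotation":[0,0,0]},{"gripper":0.04,"xyz":[0,0,0],"rotation":[0,0,0]},{"gripper":0.04,"xyz":[0,0,0],"rotation":[0,0,0]},{"gripper":0.04,"xyz":[0,0,0],"rotation":[0,0,0]}], "squeeze": 25}}

```text
time_s: 12.45
ee_pos: [542.0, 239.8, 14.8]
ee_rot: [0.64, 0.768, 0.0, 0.0]
contact_force: [-0.7, -0.8, 6.3]
width: 0.634
```

Emit:
{"name": "arm_command", "arguments": {"series": [{"gripper":0.04,"xyz":[0,0,0.035],"rotation":[0,0,0]},{"gripper":0.04,"xyz":[0,0,0.035],"rotation":[0,0,0]},{"gripper":0.04,"xyz":[-0.0083,-0.0362,0],"rotation":[0,0,0]},{"gripper":0.04,"xyz":[-0.0083,-0.0362,0],"rotation":[0,0,0]},{"gripper":0.04,"xyz":[-0.0083,-0.0362,0],"rotation":[0,0,0]},{"gripper":0.04,"xyz":[-0.0083,-0.0361,0],"rotation":[0,0,0]},{"gripper":0.04,"xyz":[0,0,0],"rotation":[0,0,0]},{"gripper":0.04,"xyz":[0,0,-0.03],"rotation":[0,0,0]},{"gripper":0.04,"xyz":[0,0,-0.025],"rotation":[0,0,0]},{"gripper":0.04,"xyz":[0,0,0],"rotation":[0,0,0]}]}}

```text
time_s: 13.45
ee_pos: [506.2, 94.8, 26.6]
ee_rot: [0.64, 0.769, -0.002, -0.002]
contact_force: [-0.4, -0.8, -1.2]
width: 0.635
```

Emit:
{"name": "arm_command", "arguments": {"series": [{"gripper":0.04,"xyz":[0,0,0],"rotation":[0,0,0]},{"gripper":0.04,"xyz":[0,0,0],"rotation":[0,0,0]}]}}

```text
time_s: 13.65
ee_pos: [509.1, 95.7, 30.2]
ee_rot: [0.64, 0.769, 0.001, 0.0]
contact_force: [0.3, -0.3, -0.4]
width: 0.632
```

```bash
python3 - <<'E'
from h import *
s=shot("scene","d");t=shot("top","d")
mosaic("pics/m4.png",row(crop(s,262,160,372,244,5),crop(t,288,150,340,224,4)))
print(r.state()["ee_pos"].round(1))
E
```

```text
[509.2  95.5  30.3]
```

View pics/m4.png

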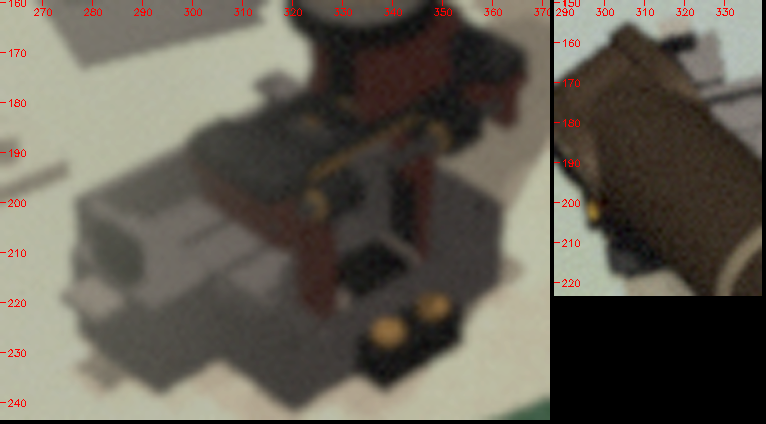

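Emit:
{"name": "arm_command", "arguments": {"series": [{"gripper":0.04,"xyz":[0,0,-0.005],"rotation":[0,0,0]},{"gripper":0.04,"xyz":[0,0,-0.004],"rotation":[0,0,0]},{"gripper":0.04,"xyz":[0,0,-0.003],"rotation":[0,0,0]},{"gripper":0.04,"xyz":[0,0,0],"rotation":[0,0,0]},{"gripper":0.04,"xyz":[0,0,0],"rotation":[0,0,0]}]}}

```text
time_s: 14.25
ee_pos: [508.3, 95.0, 17.3]
ee_rot: [0.64, 0.768, -0.0, 0.0]
contact_force: [-1.8, -0.9, 5.5]
width: 0.632
```

Emit:
{"name": "arm_command", "arguments": {"series": [{"gripper":0.07,"xyz":[0,0,0],"rotation":[0,0,0]},{"gripper":0.07,"xyz":[0,0,0],"rotation":[0,0,0]},{"gripper":0.07,"xyz":[0,0,0.04],"rotation":[0,0,0]},{"gripper":0.07,"xyz":[0,0,0.04],"rotation":[0,0,0]},{"gripper":0.087,"xyz":[0.0092,0.0407,0],"rotation":[0,0,-5]},{"gripper":0.087,"xyz":[0.0092,0.0407,0],"rotation":[0,0,-5]},{"gripper":0.087,"xyz":[0.0092,0.0407,0],"rotation":[0,0,-5]},{"gripper":0.087,"xyz":[0.0092,0.0407,0],"rotation":[0,0,0]},{"gripper":0.087,"xyz":[0.0092,0.0407,0],"rotation":[0,0,0]},{"gripper":0.087,"xyz":[0.0092,0.0407,0],"rotation":[0,0,0]},{"gripper":0.087,"xyz":[0.009,0.0408,0],"rotation":[0,0,0]},{"gripper":0.087,"xyz":[0,0,0],"rotation":[0,0,0]}]}}

```text
time_s: 15.45
ee_pos: [570.8, 387.4, 96.7]
ee_rot: [0.733, 0.681, 0.001, -0.002]
contact_force: [-1.1, 0.2, 0.1]
width: 0.989
```

```bash
python3 cells.py c2;python3 - <<'E'
from h import *
s=cv2.imread("pics/scene_c2.png");t=cv2.imread("pics/top_c2.png")
mosaic("pics/m5.png",row(crop(s,262,160,452,320,4)),row(crop(t,200,150,362,230,4)))
E
```

```text
top 2970 [515.9 308.3] 48.9
top 133 [426.8 354.5] -5.2
scene 2049 [493.4 273.1] 27.5
scene 458 [422.5 356.9] 6.4
scene 570 [570.3 380.9] 6.6
[571.8 381.1  96.2] [-0.37  0.68 -0.45  1.53  0.33  1.01 -0.98]
```

View pics/m5.png

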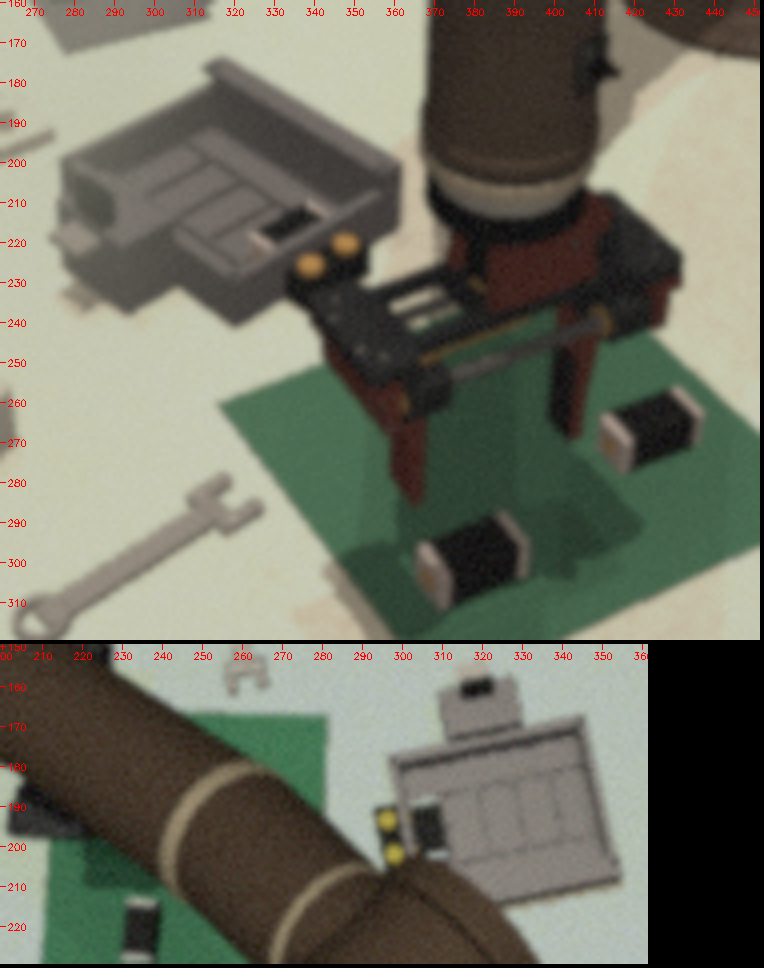

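Emit:
{"name": "arm_command", "arguments": {"series": [{"gripper":0.087,"xyz":[0,0,0],"rotation":[0,0,0]},{"gripper":0.087,"xyz":[0,0,-0.035],"rotation":[0,0,0]},{"gripper":0.087,"xyz":[0,0,-0.03],"rotation":[0,0,0]},{"gripper":0.087,"xyz":[0,0,-0.018],"rotation":[0,0,0]},{"gripper":0.087,"xyz":[0,0,0],"rotation":[0,0,0]},{"gripper":0.04,"xyz":[0,0,0],"rotation":[0,0,0]},{"gripper":0.04,"xyz":[0,0,0],"rotation":[0,0,0]},{"gripper":0.04,"xyz":[0,0,0],"rotation":[0,0,0]},{"gripper":0.04,"xyz":[0,0,0],"rotation":[0,0,0]},{"gripper":0.04,"xyz":[0,0,0],"rotation":[0,0,0]},{"gripper":0.04,"xyz":[0,0,0.03],"rotation":[0,0,5]},{"gripper":0.04,"xyz":[0,0,0.04],"rotation":[0,0,5]}]}}

```text
time_s: 16.75
ee_pos: [571.1, 378.9, 82.7]
ee_rot: [0.671, 0.741, -0.002, -0.0]
contact_force: [1.3, 0.7, -0.9]
width: 0.637
```

Emit:
{"name": "arm_command", "arguments": {"series": [{"gripper":0.04,"xyz":[-0.00725,-0.0398,0],"rotation":[0,0,4.8]},{"gripper":0.04,"xyz":[-0.00725,-0.0398,0],"rotation":[0,0,0]},{"gripper":0.04,"xyz":[-0.00725,-0.0398,0],"rotation":[0,0,0]},{"gripper":0.04,"xyz":[-0.00725,-0.0398,0],"rotation":[0,0,0]},{"gripper":0.04,"xyz":[-0.00725,-0.0398,0],"rotation":[0,0,0]},{"gripper":0.04,"xyz":[-0.00725,-0.0398,0],"rotation":[0,0,0]},{"gripper":0.04,"xyz":[-0.00725,-0.0398,0],"rotation":[0,0,0]},{"gripper":0.04,"xyz":[-0.00725,-0.0398,0],"rotation":[0,0,0]},{"gripper":0.04,"xyz":[0,0,0],"rotation":[0,0,0]},{"gripper":0.04,"xyz":[0,0,-0.03],"rotation":[0,0,0]},{"gripper":0.04,"xyz":[0,0,-0.025],"rotation":[0,0,0]},{"gripper":0.04,"xyz":[0,0,0],"rotation":[0,0,0]}]}}

```text
time_s: 17.95
ee_pos: [512.6, 61.7, 26.9]
ee_rot: [0.641, 0.768, -0.002, -0.002]
contact_force: [-0.1, 0.0, -0.6]
width: 0.637
```

Emit:
{"name": "arm_command", "arguments": {"series": [{"gripper":0.04,"xyz":[0,0,0],"rotation":[0,0,0]},{"gripper":0.04,"xyz":[0,0,0],"rotation":[0,0,0]}]}}

```text
time_s: 18.15
ee_pos: [515.4, 62.4, 30.3]
ee_rot: [0.641, 0.768, 0.001, 0.0]
contact_force: [0.8, 0.2, -0.5]
width: 0.633
```

Emit:
{"name": "arm_command", "arguments": {"series": [{"gripper":0.04,"xyz":[0,0,-0.005],"rotation":[0,0,0]},{"gripper":0.04,"xyz":[0,0,-0.004],"rotation":[0,0,0]},{"gripper":0.04,"xyz":[0,0,-0.003],"rotation":[0,0,0]},{"gripper":0.04,"xyz":[0,0,0],"rotation":[0,0,0]},{"gripper":0.04,"xyz":[0,0,0],"rotation":[0,0,0]}]}}

```text
time_s: 18.65
ee_pos: [514.8, 61.6, 17.6]
ee_rot: [0.641, 0.767, 0.0, 0.0]
contact_force: [-1.5, -0.5, 5.6]
width: 0.635
```

Emit:
{"name": "arm_command", "arguments": {"series": [{"gripper":0.07,"xyz":[0,0,0],"rotation":[0,0,0]},{"gripper":0.07,"xyz":[0,0,0],"rotation":[0,0,0]},{"gripper":0.07,"xyz":[0,0,0.04],"rotation":[0,0,0]},{"gripper":0.07,"xyz":[0,0,0.04],"rotation":[0,0,0]},{"gripper":0.087,"xyz":[-0.0112,0.0367,0],"rotation":[0,0,-5]},{"gripper":0.087,"xyz":[-0.0112,0.0367,0],"rotation":[0,0,-5]},{"gripper":0.087,"xyz":[-0.0112,0.0367,0],"rotation":[0,0,-5]},{"gripper":0.087,"xyz":[-0.0112,0.0367,0],"rotation":[0,0,0]},{"gripper":0.087,"xyz":[-0.0112,0.0367,0],"rotation":[0,0,0]},{"gripper":0.087,"xyz":[-0.0112,0.0367,0],"rotation":[0,0,0]},{"gripper":0.087,"xyz":[-0.0112,0.0367,0],"rotation":[0,0,0]},{"gripper":0.087,"xyz":[-0.0112,0.0369,0],"rotation":[0,0,0]}]}}

```text
time_s: 19.85
ee_pos: [424.4, 356.8, 97.0]
ee_rot: [0.736, 0.677, -0.0, 0.0]
contact_force: [1.3, -0.9, -0.5]
width: 0.989
```

```bash
python3 cells.py c3
```

```text
top 2331 [439.2 348.2] 55.8
scene 106 [457.8 213.8] -3.0
scene 169 [390.8 284.2] 61.3
scene 498 [422.6 357.3] 5.1
scene 197 [628.6 378.8] -87.7
[421.9 361.6  97.5] [-0.38  0.49 -0.54  1.87  0.32  0.87 -1.16]
```

Cell unmoved; grasp it.

Emit:
{"name": "arm_command", "arguments": {"series": [{"gripper":0.087,"xyz":[0,0,0],"rotation":[0,0,0]},{"gripper":0.087,"xyz":[0,0,-0.035],"rotation":[0,0,0]},{"gripper":0.087,"xyz":[0,0,-0.03],"rotation":[0,0,0]},{"gripper":0.087,"xyz":[0,0,-0.018],"rotation":[0,0,0]},{"gripper":0.087,"xyz":[0,0,0],"rotation":[0,0,0]},{"gripper":0.04,"xyz":[0,0,0],"rotation":[0,0,0]},{"gripper":0.04,"xyz":[0,0,0],"rotation":[0,0,0]},{"gripper":0.04,"xyz":[0,0,0],"rotation":[0,0,0]},{"gripper":0.04,"xyz":[0,0,0],"rotation":[0,0,0]},{"gripper":0.04,"xyz":[0,0,0],"rotation":[0,0,0]},{"gripper":0.04,"xyz":[0,0,0.03],"rotation":[0,0,5]},{"gripper":0.04,"xyz":[0,0,0.04],"rotation":[0,0,5]}]}}

```text
time_s: 21.15
ee_pos: [423.7, 354.4, 83.4]
ee_rot: [0.673, 0.74, -0.002, -0.0]
contact_force: [0.9, 0.4, -2.0]
width: 0.632
```

Emit:
{"name": "arm_command", "arguments": {"series": [{"gripper":0.04,"xyz":[0.01064,-0.03636,0],"rotation":[0,0,4.8]},{"gripper":0.04,"xyz":[0.01064,-0.03636,0],"rotation":[0,0,0]},{"gripper":0.04,"xyz":[0.01064,-0.03636,0],"rotation":[0,0,0]},{"gripper":0.04,"xyz":[0.01064,-0.03636,0],"rotation":[0,0,0]},{"gripper":0.04,"xyz":[0.01064,-0.03636,0],"rotation":[0,0,0]},{"gripper":0.04,"xyz":[0.01064,-0.03636,0],"rotation":[0,0,0]},{"gripper":0.04,"xyz":[0.01064,-0.03636,0],"rotation":[0,0,0]},{"gripper":0.04,"xyz":[0.01064,-0.03636,0],"rotation":[0,0,0]},{"gripper":0.04,"xyz":[0.01068,-0.03632,0],"rotation":[0,0,0]},{"gripper":0.04,"xyz":[0,0,0],"rotation":[0,0,0]},{"gripper":0.04,"xyz":[0,0,-0.03],"rotation":[0,0,0]},{"gripper":0.04,"xyz":[0,0,-0.025],"rotation":[0,0,0]}]}}

```text
time_s: 22.35
ee_pos: [521.1, 28.2, 28.9]
ee_rot: [0.643, 0.766, 0.001, 0.001]
contact_force: [-0.2, 0.5, -0.6]
width: 0.634
```

Emit:
{"name": "arm_command", "arguments": {"series": [{"gripper":0.04,"xyz":[0,0,0],"rotation":[0,0,0]},{"gripper":0.04,"xyz":[0,0,0],"rotation":[0,0,0]},{"gripper":0.04,"xyz":[0,0,0],"rotation":[0,0,0]}]}}

```text
time_s: 22.65
ee_pos: [521.5, 28.9, 30.4]
ee_rot: [0.642, 0.766, 0.001, 0.001]
contact_force: [-0.3, -0.5, -0.4]
width: 0.638
```

Emit:
{"name": "arm_command", "arguments": {"series": [{"gripper":0.04,"xyz":[0,0,-0.005],"rotation":[0,0,0]},{"gripper":0.04,"xyz":[0,0,-0.004],"rotation":[0,0,0]},{"gripper":0.04,"xyz":[0,0,-0.003],"rotation":[0,0,0]},{"gripper":0.04,"xyz":[0,0,0],"rotation":[0,0,0]},{"gripper":0.04,"xyz":[0,0,0],"rotation":[0,0,0]}]}}

```text
time_s: 23.15
ee_pos: [521.0, 28.2, 17.5]
ee_rot: [0.643, 0.766, 0.0, 0.0]
contact_force: [-0.8, -0.9, 4.8]
width: 0.633
```

Emit:
{"name": "arm_command", "arguments": {"series": [{"gripper":0.07,"xyz":[0,0,0],"rotation":[0,0,0]},{"gripper":0.07,"xyz":[0,0,0],"rotation":[0,0,0]},{"gripper":0.07,"xyz":[0,0,0.04],"rotation":[0,0,0]},{"gripper":0.06,"xyz":[0,0,0.043],"rotation":[0,0,0]},{"gripper":0.06,"xyz":[-0.0094,-0.0406,0],"rotation":[0,0,-6]},{"gripper":0.06,"xyz":[-0.0094,-0.0406,0],"rotation":[0,0,-6]},{"gripper":0.06,"xyz":[-0.0094,-0.0406,0],"rotation":[0,0,-6]},{"gripper":0.06,"xyz":[-0.0094,-0.0406,0],"rotation":[0,0,0]},{"gripper":0.06,"xyz":[-0.0094,-0.0406,0],"rotation":[0,0,0]},{"gripper":0.06,"xyz":[-0.0094,-0.0406,0],"rotation":[0,0,0]},{"gripper":0.06,"xyz":[-0.0094,-0.0406,0],"rotation":[0,0,0]},{"gripper":0.06,"xyz":[-0.0092,-0.0408,0],"rotation":[0,0,0]}]}}

```text
time_s: 24.35
ee_pos: [445.2, -298.3, 100.1]
ee_rot: [0.754, 0.656, 0.0, 0.0]
contact_force: [1.1, -0.2, -0.1]
width: 0.681
```

Emit:
{"name": "arm_command", "arguments": {"series": [{"gripper":0.06,"xyz":[0,0,-0.035],"rotation":[0,0,0]},{"gripper":0.06,"xyz":[0,0,-0.015],"rotation":[0,0,0]},{"gripper":0.06,"xyz":[0,0,0],"rotation":[0,0,0]}]}}

```text
time_s: 24.65
ee_pos: [444.1, -296.2, 48.0]
ee_rot: [0.755, 0.656, -0.0, -0.002]
contact_force: [-0.1, 0.9, 0.6]
width: 0.682
```

```bash
python3 - <<'E'
from h import *
s=shot("scene","e");t=shot("top","e")
mosaic("pics/m6.png",row(crop(s,240,90,390,245,5)))
mosaic("pics/m7.png",row(crop(t,280,150,450,240,4)))
print(r.state()["ee_pos"].round(1),r.state()["ee_rot"].round(3))
E
```

```text
[ 446.  -296.4   50.3] [ 0.754  0.657  0.    -0.   ]
```

View pics/m6.png

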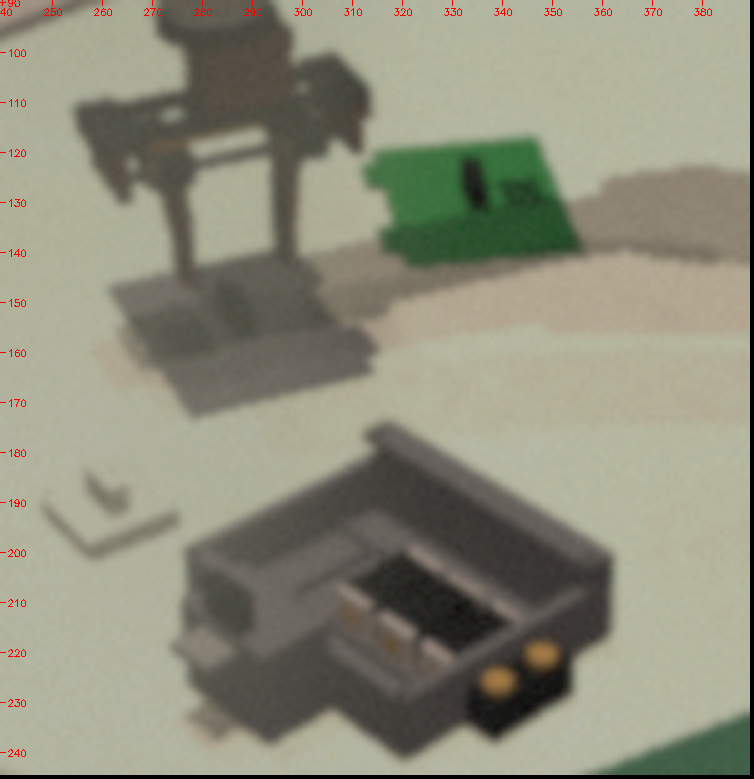

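View pics/m7.png

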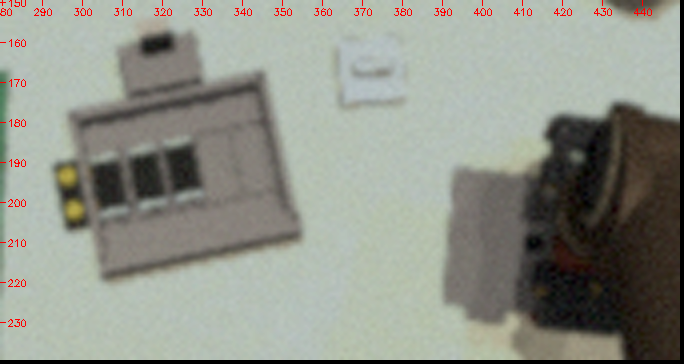

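Emit:
{"name": "arm_command", "arguments": {"series": [{"gripper":0.06,"xyz":[0,-0.003,-0.02],"rotation":[0,0,0]},{"gripper":0.06,"xyz":[0,0,-0.015],"rotation":[0,0,0]},{"gripper":0.06,"xyz":[0,0,-0.008],"rotation":[0,0,0]},{"gripper":0.06,"xyz":[0,0,0],"rotation":[0,0,0]},{"gripper":0.06,"xyz":[0,0,0],"rotation":[0,0,0]},{"gripper":0.0,"xyz":[0,0,0],"rotation":[0,0,0]},{"gripper":0.0,"xyz":[0,0,0],"rotation":[0,0,0]},{"gripper":0.0,"xyz":[0,0,0],"rotation":[0,0,0]},{"gripper":0.0,"xyz":[0,0,0],"rotation":[0,0,0]},{"gripper":0.0,"xyz":[0,0,0],"rotation":[0,0,0]},{"gripper":0.0,"xyz":[0,0,0],"rotation":[0,0,0]},{"gripper":0.0,"xyz":[0,0,0],"rotation":[0,0,0]}], "squeeze": 45}}

```text
time_s: 25.95
ee_pos: [445.8, -299.8, 7.2]
ee_rot: [0.754, 0.656, -0.0, 0.0]
contact_force: [-0.0, -0.7, 0.9]
width: 0.152
```

Emit:
{"name": "arm_command", "arguments": {"series": [{"gripper":0.0,"xyz":[0,0,0.02],"rotation":[0,0,0]},{"gripper":0.0,"xyz":[0,0,0.04],"rotation":[0,0,0]},{"gripper":0.0,"xyz":[0,0,0.04],"rotation":[0,0,0]},{"gripper":0.0,"xyz":[0,0,0.04],"rotation":[0,0,0]},{"gripper":0.0,"xyz":[0.01,0.0368,0],"rotation":[0,0,4]},{"gripper":0.0,"xyz":[0.01,0.0368,0],"rotation":[0,0,4]},{"gripper":0.0,"xyz":[0.01,0.0368,0],"rotation":[0,0,4]},{"gripper":0.0,"xyz":[0.01,0.0368,0],"rotation":[0,0,4]},{"gripper":0.0,"xyz":[0.01,0.0368,0],"rotation":[0,0,2.5]},{"gripper":0.0,"xyz":[0.01,0.0368,0],"rotation":[0,0,0]},{"gripper":0.0,"xyz":[0.01,0.0368,0],"rotation":[0,0,0]},{"gripper":0.0,"xyz":[0.01,0.0368,0],"rotation":[0,0,0]}]}}

```text
time_s: 27.15
ee_pos: [525.7, -4.0, 147.0]
ee_rot: [0.639, 0.769, -0.0, -0.0]
contact_force: [0.8, 0.3, -2.0]
width: 0.153
```

Emit:
{"name": "arm_command", "arguments": {"series": [{"gripper":0.0,"xyz":[0.01,0.0366,0],"rotation":[0,0,0]},{"gripper":0.0,"xyz":[0,0,0],"rotation":[1.05,-5.64,0]},{"gripper":0.0,"xyz":[0,0,0],"rotation":[1.05,-5.64,0]},{"gripper":0.0,"xyz":[0,0,0],"rotation":[1.05,-5.64,0]},{"gripper":0.0,"xyz":[0,0,-0.02],"rotation":[0,0,0]},{"gripper":0.0,"xyz":[0,0,0],"rotation":[0,0,0]},{"gripper":0.0,"xyz":[0,0,0],"rotation":[0,0,0]}]}}

```text
time_s: 27.85
ee_pos: [535.7, 31.4, 127.2]
ee_rot: [0.632, 0.761, 0.115, 0.095]
contact_force: [0.1, -0.0, -2.4]
width: 0.157
```

```bash
python3 - <<'E'
from h import *
from scipy.spatial.transform import Rotation as Ro
s=shot("scene","f");t=shot("top","f")
mosaic("pics/m8.png",row(crop(s,250,90,380,245,4)),row(crop(t,270,150,400,230,4)))
st=r.state();print(st["ee_pos"].round(1),st["width"]);R=Ro.from_quat(st["ee_rot"]).as_matrix();print(R.round(3))
B=np.array([[.983,-.183,0],[.183,.983,0],[0,0,1]]);b=np.array([521.2,28.5,0])
L=np.c_[R[:,1],R[:,0],-R[:,2]]  # lid axes x=jaw,y,z
if L[:,0]@B[:,0]<0: L[:,:2]*=-1
o=st["ee_pos"]-L@[5,0,7.2]
print("lid axes in box\n",(B.T@L).round(3),"tab box",(B.T@(o+L@[-70,0,0]-b)).round(1))
for n in C: print(n,[proj(n,[o+L@p])[0].round(1).tolist() for p in([68,90,4],[68,-90,4],[-58,-90,4],[-58,90,4])])
E
```

```text
[536.6  31.6 127.8] 0.15633832610465323
[[-0.183  0.939  0.291]
 [ 0.983  0.175  0.055]
 [ 0.     0.297 -0.955]]
lid axes in box
 [[ 0.955 -0.    -0.296]
 [ 0.     1.    -0.   ]
 [ 0.297  0.     0.955]] tab box [-53.8   0.2  98.7]
scene [[315.5, 197.2], [270.5, 168.1], [306.1, 163.4], [351.2, 190.0]]
top [[294.2, 170.6], [346.4, 159.6], [353.4, 195.7], [301.9, 206.7]]
```

View pics/m8.png

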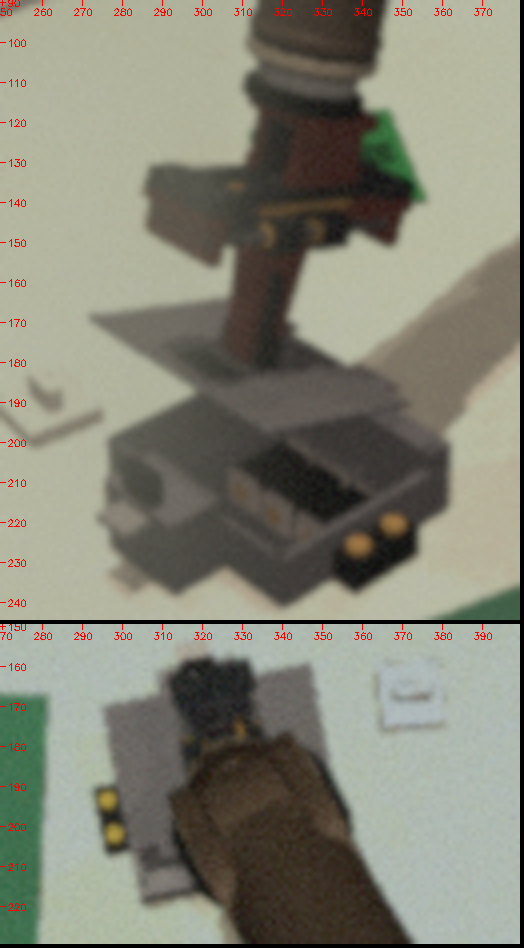

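Emit:
{"name": "arm_command", "arguments": {"series": [{"gripper":0.0,"xyz":[0,0,-0.02],"rotation":[0,0,0]},{"gripper":0.0,"xyz":[0,0,-0.02],"rotation":[0,0,0]},{"gripper":0.0,"xyz":[0,0,-0.01],"rotation":[0,0,0]},{"gripper":0.0,"xyz":[0,0,-0.004],"rotation":[0,0,0]},{"gripper":0.0,"xyz":[0,0,0],"rotation":[0,0,0]},{"gripper":0.0,"xyz":[0,0,0],"rotation":[0,0,0]},{"gripper":0.0,"xyz":[0,0,0],"rotation":[0,0,0]}]}}

```text
time_s: 28.65
ee_pos: [536.4, 31.3, 74.0]
ee_rot: [0.632, 0.76, 0.116, 0.096]
contact_force: [0.4, -0.4, -2.1]
width: 0.157
```

Emit:
{"name": "arm_command", "arguments": {"series": [{"gripper":0.0,"xyz":[-0.0039,-0.0007,-0.001],"rotation":[0,0,0]},{"gripper":0.0,"xyz":[-0.0039,-0.0007,-0.001],"rotation":[0,0,0]},{"gripper":0.0,"xyz":[-0.0039,-0.0007,0],"rotation":[0,0,0]},{"gripper":0.0,"xyz":[-0.002,-0.0004,0],"rotation":[0,0,0]},{"gripper":0.0,"xyz":[0,0,0],"rotation":[0,0,0]},{"gripper":0.0,"xyz":[0,0,0],"rotation":[0,0,0]}]}}

```text
time_s: 29.25
ee_pos: [522.2, 28.7, 71.3]
ee_rot: [0.632, 0.76, 0.115, 0.096]
contact_force: [0.2, -0.4, -1.4]
width: 0.154
```

```bash
cat > lid.py <<'E'
from h import *
import sys
from scipy.spatial.transform import Rotation as Ro
st=r.state();R=Ro.from_quat(st["ee_rot"]).as_matrix()
B=np.array([[.983,-.183,0],[.183,.983,0],[0,0,1]]);b=np.array([521.2,28.5,0])
L=np.c_[R[:,1],R[:,0],-R[:,2]]
if L[:,0]@B[:,0]<0: L[:,:2]*=-1
o=st["ee_pos"]-L@[5,0,7.2]
print(st["ee_pos"].round(1),st["contact_force"].round(1),"tilt",np.arcsin((B.T@L)[2,0]).round(3),"tab box",(B.T@(o+L@[-70,0,0]-b)).round(1),"lid",(B.T@(o-b)).round(1))
E
python3 lid.py; python3 - <<'E'
from h import *
s=shot("scene","g");mosaic("pics/m9.png",crop(s,260,150,370,245,6))
E
```

```text
[522.2  28.7  71.3] [ 0.2 -0.4 -1.4] tilt 0.301 tab box [-68.5   0.1  42.2] lid [-1.6  0.1 62.9]
```

View pics/m9.png

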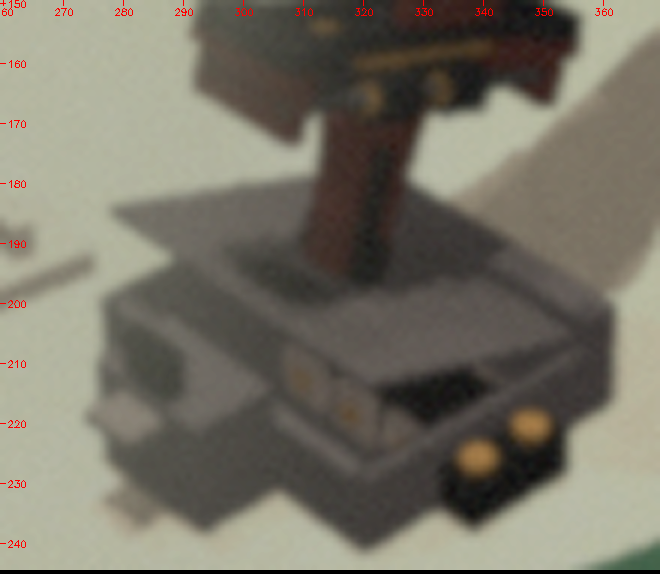

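Emit:
{"name": "arm_command", "arguments": {"series": [{"gripper":0.0,"xyz":[-0.0001,0,-0.0037],"rotation":[-0.524,2.816,0]},{"gripper":0.0,"xyz":[0.0012,0.0002,-0.0037],"rotation":[-0.524,2.816,0]},{"gripper":0.0,"xyz":[0.001,0.0002,-0.0039],"rotation":[-0.524,2.816,0]},{"gripper":0.0,"xyz":[0.0006,0.0001,-0.0038],"rotation":[-0.524,2.816,0]},{"gripper":0.0,"xyz":[0,0,0],"rotation":[0,0,0]},{"gripper":0.0,"xyz":[0,0,0],"rotation":[0,0,0]}]}}

```text
time_s: 29.9
ee_pos: [524.8, 29.4, 55.8]
ee_rot: [0.638, 0.768, 0.039, 0.032]
contact_force: [0.2, -0.4, -2.4]
width: 0.156
```

```bash
python3 lid.py
```

```text
[524.8  29.4  55.8] [ 0.2 -0.4 -2.4] tilt 0.101 tab box [-70.2   0.3  41. ] lid [-0.5  0.3 48.1]
```

Emit:
{"name": "arm_command", "arguments": {"series": [{"gripper":0.0,"xyz":[0.0006,0.0001,-0.0039],"rotation":[-0.524,2.816,0]},{"gripper":0.0,"xyz":[0.0004,0.0001,-0.0039],"rotation":[-0.524,2.816,0]},{"gripper":0.0,"xyz":[0,0,-0.001],"rotation":[0,0,0]},{"gripper":0.0,"xyz":[0,0,0],"rotation":[0,0,0]},{"gripper":0.0,"xyz":[0,0,0],"rotation":[0,0,0]}]}}

```text
time_s: 30.4
ee_pos: [525.2, 29.3, 47.3]
ee_rot: [0.639, 0.769, 0.0, 0.001]
contact_force: [0.5, -0.1, -2.0]
width: 0.154
```

```bash
python3 lid.py
```

```text
[525.2  29.3  47.3] [ 0.5 -0.1 -2. ] tilt 0.001 tab box [-70.9   0.   40. ] lid [-0.9  0.  40.1]
```

Emit:
{"name": "arm_command", "arguments": {"series": [{"gripper":0.0,"xyz":[0.0005,0,-0.001],"rotation":[0,0,0]},{"gripper":0.0,"xyz":[0,0,0],"rotation":[0,0,0]},{"gripper":0.04,"xyz":[0,0,0],"rotation":[0,0,0]},{"gripper":0.05,"xyz":[0,0,0],"rotation":[0,0,0]},{"gripper":0.05,"xyz":[0,0,0.02],"rotation":[0,0,0]},{"gripper":0.05,"xyz":[0,0,0.03],"rotation":[0,0,0]},{"gripper":0.05,"xyz":[0,0,0.02],"rotation":[0,0,0]},{"gripper":0.05,"xyz":[0,0,0],"rotation":[0,0,0]},{"gripper":0.05,"xyz":[0,0,0],"rotation":[0,0,0]}]}}

```text
time_s: 31.3
ee_pos: [526.3, 29.1, 116.2]
ee_rot: [0.639, 0.769, 0.0, 0.001]
contact_force: [-0.4, 1.2, 0.4]
width: 0.57
```

Emit:
{"name": "arm_command", "arguments": {"series": [{"gripper":0.05,"xyz":[0.035,0.0065,0],"rotation":[0,0,0]},{"gripper":0.05,"xyz":[0.035,0.0065,0],"rotation":[0,0,0]},{"gripper":0.05,"xyz":[0.0335,0.0062,0],"rotation":[0,0,0]},{"gripper":0.05,"xyz":[0,0,0],"rotation":[0,0,0]},{"gripper":0.05,"xyz":[0,0,0],"rotation":[0,0,0]}]}}

```text
time_s: 31.8
ee_pos: [628.7, 48.9, 114.2]
ee_rot: [0.639, 0.769, -0.001, -0.001]
contact_force: [0.2, -0.0, 0.1]
width: 0.572
```

```bash
python3 - <<'E'
from h import *
s=shot("scene","h");t=shot("top","h")
mosaic("pics/m10.png",row(crop(s,260,150,370,245,4),crop(t,288,150,372,224,4)))
print(r.state()["ee_pos"].round(1))
b=np.array([521.2,28.5]);B=np.array([[.983,-.183],[.183,.983]])
for n in C:print(n,[proj(n,[[*(b+B@p),44]])[0].round(1).tolist() for p in([68,90],[68,-90],[-58,-90],[-58,90])])
E
```

```text
[628.3  48.4 115.1]
scene [[319.4, 227.6], [276.2, 197.4], [310.8, 179.8], [354.7, 206.8]]
top [[296.2, 178.4], [345.3, 168.1], [353.1, 202.1], [303.4, 212.7]]
```

View pics/m10.png

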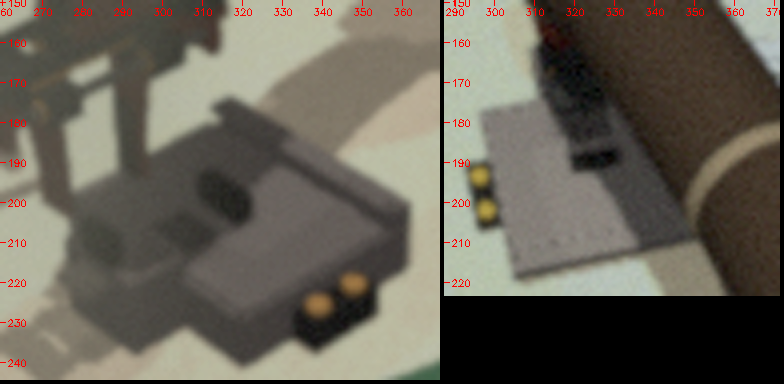

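Emit:
{"name": "arm_command", "arguments": {"series": [{"gripper":0.05,"xyz":[0,0,-0.03],"rotation":[0,0,0]},{"gripper":0.05,"xyz":[0,0,-0.019],"rotation":[0,0,0]},{"gripper":0.05,"xyz":[0,0,0],"rotation":[0,0,0]},{"gripper":0.0,"xyz":[0,0,0],"rotation":[0,0,0]},{"gripper":0.0,"xyz":[0,0,0],"rotation":[0,0,0]},{"gripper":0.0,"xyz":[0,0,0],"rotation":[0,0,0]},{"gripper":0.0,"xyz":[0,0,0],"rotation":[0,0,0]},{"gripper":0.0,"xyz":[0,0,0],"rotation":[0,0,0]},{"gripper":0.0,"xyz":[0,0,0],"rotation":[0,0,0]}], "squeeze": 20}}

```text
time_s: 32.8
ee_pos: [629.2, 48.5, 67.7]
ee_rot: [0.639, 0.769, -0.0, -0.0]
contact_force: [-2.3, -0.1, 4.7]
width: 0.134
```

Emit:
{"name": "arm_command", "arguments": {"series": [{"gripper":0.0,"xyz":[-0.0049,-0.0009,0],"rotation":[0,0,0]},{"gripper":0.0,"xyz":[-0.0049,-0.0009,0],"rotation":[0,0,0]},{"gripper":0.0,"xyz":[-0.0049,-0.0009,0],"rotation":[0,0,0]},{"gripper":0.0,"xyz":[0,0,0],"rotation":[0,0,0]},{"gripper":0.0,"xyz":[0,0,0],"rotation":[0,0,0]}]}}

```text
time_s: 33.3
ee_pos: [614.6, 45.8, 67.7]
ee_rot: [0.639, 0.769, -0.0, 0.0]
contact_force: [-0.7, -0.4, 7.1]
width: 0.133
```

Emit:
{"name": "arm_command", "arguments": {"series": [{"gripper":0.0,"xyz":[-0.0025,-0.0004,0],"rotation":[0,0,0]},{"gripper":0.0,"xyz":[-0.0025,-0.0005,0],"rotation":[0,0,0]},{"gripper":0.0,"xyz":[0,0,0],"rotation":[0,0,0]},{"gripper":0.0,"xyz":[0,0,0],"rotation":[0,0,0]}]}}

```text
time_s: 33.7
ee_pos: [611.4, 45.2, 67.8]
ee_rot: [0.639, 0.769, 0.001, 0.001]
contact_force: [4.4, 0.1, 2.8]
width: 0.135
```

Emit:
{"name": "arm_command", "arguments": {"series": [{"gripper":0.0,"xyz":[0.001,0.0002,0],"rotation":[0,0,0]},{"gripper":0.04,"xyz":[0,0,0],"rotation":[0,0,0]},{"gripper":0.05,"xyz":[0,0,0],"rotation":[0,0,0]},{"gripper":0.05,"xyz":[0,0,0.03],"rotation":[0,0,0]},{"gripper":0.05,"xyz":[0,0,0.045],"rotation":[0,0,0]},{"gripper":0.05,"xyz":[0,0,0.045],"rotation":[0,0,0]},{"gripper":0.05,"xyz":[-0.025,-0.04,0.01],"rotation":[0,0,0]},{"gripper":0.05,"xyz":[-0.025,-0.04,0],"rotation":[0,0,0]},{"gripper":0.05,"xyz":[-0.025,-0.04,0],"rotation":[0,0,0]},{"gripper":0.05,"xyz":[-0.025,-0.04,0],"rotation":[0,0,0]},{"gripper":0.05,"xyz":[-0.025,-0.04,0],"rotation":[0,0,0]},{"gripper":0.05,"xyz":[-0.02,-0.04,0],"rotation":[0,0,0]}]}}

```text
time_s: 34.9
ee_pos: [463.6, -195.9, 196.7]
ee_rot: [0.639, 0.769, -0.0, -0.001]
contact_force: [0.6, -0.3, -0.9]
width: 0.571
```

Emit:
{"name": "arm_command", "arguments": {"series": [{"gripper":0.05,"xyz":[-0.02,-0.04,0],"rotation":[0,0,0]},{"gripper":0.05,"xyz":[-0.01,-0.04,0],"rotation":[0,0,0]},{"gripper":0.05,"xyz":[0,-0.04,0],"rotation":[0,0,0]},{"gripper":0.05,"xyz":[0,0,0],"rotation":[0,0,0]},{"gripper":0.05,"xyz":[0,0,0],"rotation":[0,0,0]}]}}

```text
time_s: 35.4
ee_pos: [435.2, -314.8, 196.4]
ee_rot: [0.64, 0.768, 0.0, -0.001]
contact_force: [0.4, 0.5, -0.1]
width: 0.569
```

```bash
python3 - <<'E'
from h import *
s=shot("scene","i");t=shot("top","i")
mosaic("pics/m11.png",row(crop(s,240,150,370,245,4)),crop(t,288,110,470,224,4)[:430])
print(r.state()["ee_pos"].round(1))
E
```

```text
[ 436.1 -313.2  196.8]
```

View pics/m11.png

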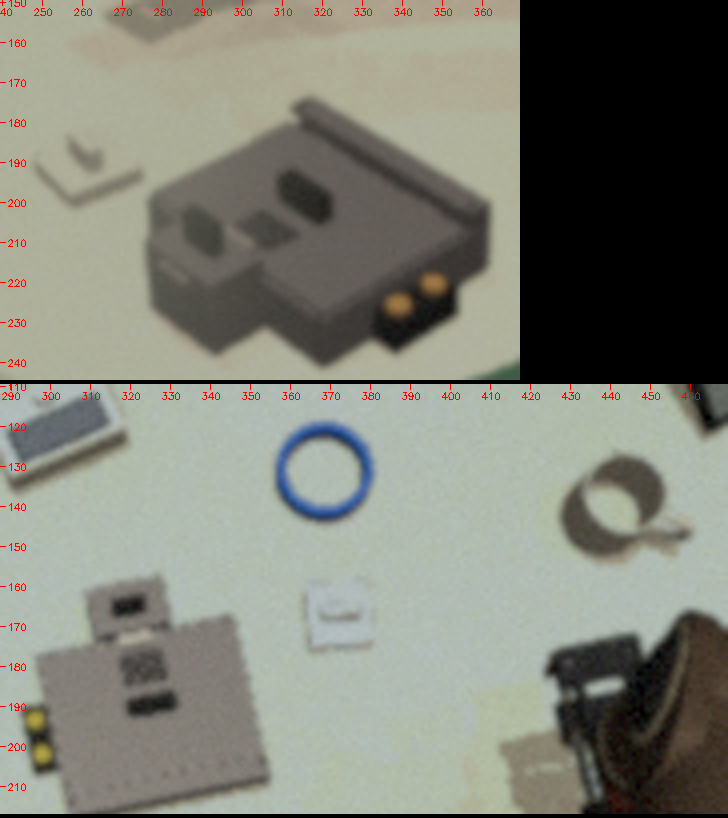

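The final pictures show the lid flat under the lip, the steel tongue over its edge with the fin at (319,165) in the top view, and the block upright at (372,167). The tape and mug are where they started.

```bash
python3 -c "
from workcell import r
print(r.hand_in())"
```

```text
the job is handed in; nothing more can be done
None
```

I finished the task and handed it in at about 35 s on the robot's clock. No check failed; `hand_in` reports no verdict, so the result is unconfirmed.

- **Block and latch:** I stood the transit block upright on the bench about 190 mm from the box centre. I drew the latch back until it hit its stop.
- **Cells:** Three cells were present. All are in bays 1 to 3 from the terminal end, and each touched the floor at seating height (fingertips about 17.5 mm above the bench).
- **Lid:** I hooked it at 0.30 rad, with the tab at box x = -68.5 mm and z = 42 mm. I then swung it down to x = -0.9 mm, y = 0 mm, z = 40.1 mm, with a tilt of 0.001 rad just before release. These figures come from the arm's own readings; after release I judged the lid only from pictures.
- **Latch home:** I slid it 18 mm until it hit its stop over the lid's edge.

**Last pictures:** the lid lay flat under the lip, the tongue was over its edge, and the block stood upright. The tape and mug were where they started. The wrench was not in that final picture; it was last seen in place while I was placing the cells.

**One disagreement:** the two cameras differed by about 7 mm on the box's position. Touching the latch fin put the true position near their average, so I used that for all placing.

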